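# Turn a case cover over and fit it in its opening

## Task

The cover plate of the blue cabin case is lying inside-up (grey, ribbed side up) on the stone slab, too wide to be picked up off the flat. Slide it until about a third of it overhangs an edge of the slab, get hold of it there, turn it over and lay it blue side up in the opening in the back of the case so that it sits flat and flush all round. Do not let the cover drop, and leave the screw dish, tin and spare wheel as they are.

Things in the scene. Friction and masses are not known exactly. Their poses are not given: they have to be found in the camera images.
- cover_center (a point): centre (mid-thickness) of the loose cover plate: stiff plastic, 130 mm along its x, 160 mm along its y, 4 mm thick, 110 g. z points out of its light grey inside, which faces up at the start; the -z face is blue. 3 mm ribs cover the middle 70 (x) by 94 mm (y) of the inside; the border is flat. The same if turned half round about z. At the start wholly on the slab, x axes within 0.2 rad
- slab: heavy, immovable stone slab on the bench, 240 mm along its x, 300 mm along its y, 60 mm high, origin at the centre of its underside (on the bench). Its x axis points away from the robot (within 0.2 rad of world x); its -x long edge is nearest the robot. It stands left or right of the middle of the bench, the case on the other side
- case: blue hollow half shell of a cabin case, immovable, lying mouth down; 300 mm along x, 400 mm along y, flat back 100 mm above the bench, outer edges rounded 20 mm. Origin on the bench under the middle; x points away from the robot (within 0.2 rad of world x), z up. Below the opening it is hollow, with tubes and brackets lying lower than 36 mm above the bench
- opening (a point): centre of the cover's opening in the case's back, on the plane of the ledge the cover rests on, 96 mm above the bench; axes as the case's. The opening is 138 mm (x) by 168 mm (y) and 4 mm deep down to the ledge, which is 14 mm wide all round except at the thumb cut-out. Seated, the cover's centre is 2 mm above this point, its x axis along this x axis, either way round
- cutout (a point): middle of the thumb cut-out in the side of the opening nearest the robot (-x), at the height of the case's back. It goes right through back and ledge, 70 mm wide along y and 49 mm along x (from 118 to 69 mm short of the opening's centre, where it joins the opening), so that a finger can pass below the seated cover's near edge
- dish_mid (a point): middle of the loose steel screw dish, 72 mm across, 18 mm high, standing on the case's back about 135 mm from the opening's centre on the case's -y side
- tin_mid (a point): middle of the upright cement tin, 84 mm across, 115 mm high, at the far side of the bench
- wheel_mid (a point): middle of a spare rubber case wheel, 66 mm across, 24 mm high, lying flat on the case's back about 135 mm from the opening's centre on the case's +y side

How it is judged:
By the outcome, as a careful person would: the job done as asked, in the order asked, and still so for the second after the job is handed in, with the robot touching nothing.
It also fails if it takes over 64 s, if anything falls off the work surface, if the arm or the gripper's body presses on something with over 40 N, if the wrist force passes 120 N, or if a joint passes its speed limit or range.

## Robot

A 6-joint arm with a two-finger parallel gripper is mounted at the origin on the work surface. World frame = base frame: x ahead of the robot, y to its left, z up, the work surface at z = 0. Lengths are in m, angles in rad, forces in N, time in s.
With the tool pointing down it reaches from about 0.15 to 0.775 m from the base axis. Payload 6.1 kg.
Tool frame: the origin (TCP) lies midway between the tips of the shut fingers; the grasp point (between the pads) lies 19 mm behind it (r.hold_point_z is the distance from the TCP to the grasp point, in m); z points along the fingers, y is the direction in which the jaws open and shut (so a half turn about z gives the same grasp; the last joint's range is limited). The gripper opens to 85 mm and grips with 20 to 120 N. Pads are 22 mm wide; open, the fingers measure 114 mm over their backs; the gripper's body (76 mm by 85 mm) begins 54 mm behind the grasp point. The pads swing forward as they close: fully open they stand 13 mm farther back than shut.
Start: joints at [1.221, 0.126, -0.04, 1.405, 0, 1.571], TCP at [0.18, 0.493, 0.231] pointing down, gripper open.
Joint ranges: [-2.72, 2.72], [-0.95, 1.95], [-1.27, 1.35], [-1.78, 2.02], [-1.46, 1.47], [-3.14, 3.14]. Speed limits (rad/s): [2.39, 2.39, 3.01, 3.14, 3.14, 3.14].

## Interface

Orientations are given as [roll, pitch, yaw] about the fixed x, y, z axes, in that order (R = Rz(yaw) Ry(pitch) Rx(roll)).
In Python, from bench import r gives the robot as it stands.
- The arm moves only by the tool move_arm, never from a script. Its argument "rows" is a list of rows, each a list of 7 numbers: the shift along the world's x, y, z in m, then the turn, a rotation vector about the world's x, y, z in rad, then the finger opening in m, from 0 to 0.0854. A call has 1 to 12 rows; each row is the pose to reach, as a shift and turn from the pose commanded when the call began; what a row does not reach only later rows make up. A row lasts 1/8 s, in which the tool goes at most 62.5 mm and 10.7 degrees, less where a joint would pass 70% of its speed; a pose out of reach is approached as far as the arm can. A call with a gripper value outside its range is refused whole. The fingers move at their own pace and stop on an object; "grip_force" is the grip in N (left out, the last holds). Time passes only in rows, so rows that repeat a pose let the fingers close. It gives the time, the measured TCP pose, the force and the opening at its end, in the units of the state.
- r.get_obs(): the state, without advancing time (a new reading comes with each control period).
- r.snapshot(name): name is "scene" or "top"; returns a dict with "color" (400x640x3 uint8, blue, green, red), "z_map" (400x640 float32, m along the optical axis (not along the pixel's ray), 0 where there is no reading), "fx", "fy", "cx", "cy" (pixels), "R" (3x3) and "t" (3): a world point X has camera coordinates R X + t. Camera axes: x right, y down, z forward; pixel columns grow to the right and rows downward; lengths in m; the calibration is good to about 2 mm. A picture is of the moment at which its call begins.
- r.hand_in(): hands the job in, once; it reports no verdict.
Trained networks look in the newest picture that a camera, given by its name, has taken for a name from the list of things; names that differ only in an ending like _2 or _b are one class to them, and where a whole thing is asked for, a point or a joint stands for the part that bears it (a point fixed in the world has none). Each returns a list of dicts, best first, with "p" (0 to 1); they miss things now and then, are a little off and sometimes report something else, mostly with a low value. They report only what shows in the picture. A call takes as long as a camera call.
- r.find_in(camera, thing): "centre" ([x, y, z] in m, in the coordinates of the camera as it stood for that picture, good to about 4 mm: the middle of the surface that is visible of it).
- r.place_of(camera, thing): "centre" ([x, y, z] in m, in the coordinates of the camera as it stood for that picture, good to about 4 mm: a listed point, or the origin of a listed thing).
The state is a dict: "t": time; "joint_pos": joint angles; "joint_vel": joint speeds; "joint_efforts": joint torques, N m; "eef_pos": TCP position; "tcp_rot": TCP orientation; "ft_force": force on the tool from outside, world axes, zero at the start; "wrist_torque": the same for the moment, N m; "finger_gap": opening from 0.0 (shut) to 1.0 (fully open).
Only numpy, scipy, OpenCV 4.12 (cv2) and the standard library are available. Lean on these libraries where they do the work, as an engineer would, in place of code of your own. Each camera call takes 0.05 s, during which the arm holds its last target. There are 200 camera calls.

## Working session

There is one attempt and no reset: what is moved stays moved. The work goes in short steps, Python scripts to look and compute and a tool call to move; the robot and the scene stay as the last step left them, time stands still between calls to the robot, and variables do not carry over. Pictures are saved under pics/ and viewed, about 8 in all and at most 12, crops included, and the job is handed in when it is done.

Besides the shell and the picture viewer there is one more tool, called after ">>>" as a command line: name --pt "numbers of a row" for each row, then --argument value for the rest. move_arm: Moves the arm, as the interface text tells. Its arguments: {"type":"object","properties":{"rows":{"type":"array"},"grip_force":{"type":"number"}},"required":["rows"]}

```bash
ls; mkdir -p pics
cat > h.py <<'E'
from bench import r
import numpy as np, cv2
def world(c,s): return np.asarray(s["R"]).T@(np.asarray(c)-np.asarray(s["t"]))
def cloud(s):
    z=s["z_map"]; v,u=np.indices(z.shape)
    P=np.stack([(u-s["cx"])/s["fx"]*z,(v-s["cy"])/s["fy"]*z,z],-1)
    W=(P-np.asarray(s["t"]))@np.asarray(s["R"]); W[z<=0]=np.nan
    return W
E
python3 - <<'E'
from h import *
for n in("scene","top"):
    s=r.snapshot(n); cv2.imwrite(f"pics/{n}0.png",s["color"]); np.save(f"{n}0.npy",cloud(s))
    print(n,"cam at",-np.asarray(s["R"]).T@s["t"],s["fx"])
    for k in("cover_center","slab","case","opening","cutout","dish_mid","tin_mid","wheel_mid"):
        for d in r.place_of(n,k)[:1]: print(k,world(d["centre"],s).round(4),d["p"])
o=r.get_obs();print(o)
E
```

```text
pics
scene cam at [1.14957227 0.37204482 0.61426298] 378.5872209141993
cover_center [ 0.7636 -0.0606  0.0598] 0.65
slab [0.512  0.2256 0.0032] 0.94
case [ 0.5518 -0.2676  0.    ] 0.73
opening [ 0.5512 -0.2717  0.0966] 0.97
cutout [ 0.4596 -0.2829  0.0985] 0.92
dish_mid [ 0.5872 -0.4054  0.1127] 0.93
tin_mid [ 0.7645 -0.0592  0.0562] 0.58
wheel_mid [ 0.5611 -0.1353  0.116 ] 0.68
top cam at [ 0.37468523 -0.00222935  1.23830769] 429.0294486001039
cover_center [0.5032 0.2318 0.0648] 0.61
case [ 0.5518 -0.2718  0.0015] 0.64
opening [ 0.5544 -0.2689  0.0923] 0.83
cutout [ 0.4572 -0.2831  0.0999] 0.57
dish_mid [ 0.5811 -0.4053  0.109 ] 0.63
tin_mid [ 0.7643 -0.0584  0.0573] 0.64
wheel_mid [ 0.5639 -0.1304  0.1162] 0.81
{'t': 0.9, 'joint_pos': array([ 1.22100317e+00,  1.25806845e-01, -3.95829050e-02,  1.40537711e+00,
        5.51937070e-06,  1.57082856e+00]), 'joint_vel': array([ 0.00082728, -0.00101625, -0.00182125,  0.00127987, -0.00068769,
        0.00011216]), 'joint_efforts': array([-2.32879502e-04, -4.35691416e+01,  3.53090537e+01,  1.07458149e-03,
        6.65231795e-06, -3.62295580e-07]), 'eef_pos': array([0.17991858, 0.4932106 , 0.23129877]), 'tcp_rot': array([ 3.14156319e+00, -5.52032036e-06,  2.79176727e+00]), 'ft_force': array([-0.37248577,  0.46122201,  0.63963735]), 'wrist_torque': array([-0.04913754,  0.02109323,  0.02780724]), 'finger_gap': 1.001679947457657}
```

View pics/top0.png

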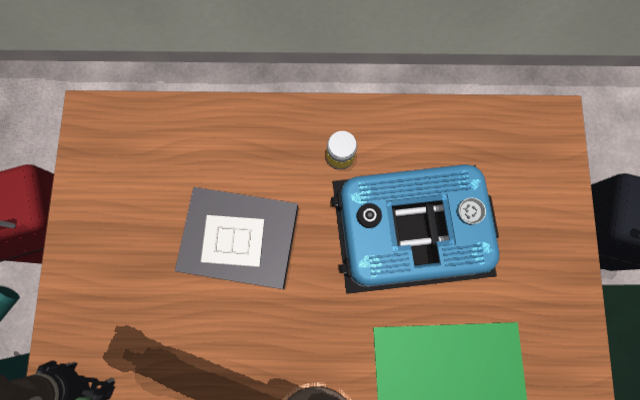

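View pics/scene0.png

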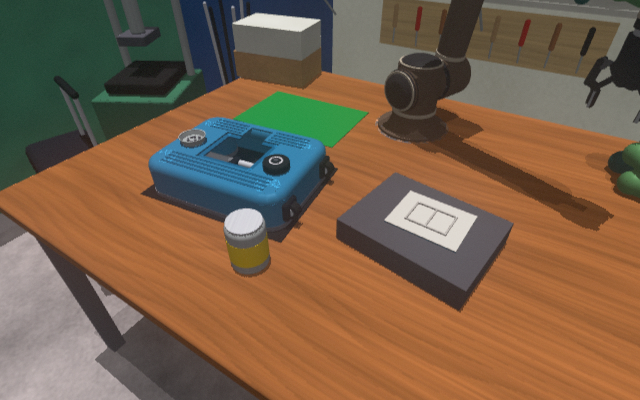

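Run:
```python
from h import *
W=np.load("top0.npy"); I=cv2.imread("pics/top0.png"); hsv=cv2.cvtColor(I,cv2.COLOR_BGR2HSV)
def rect(m,name):
    m=cv2.morphologyEx(m.astype(np.uint8),cv2.MORPH_OPEN,np.ones((3,3)))
    n,l,st,_=cv2.connectedComponentsWithStats(m); k=1+np.argmax(st[1:,4]); q=W[l==k][:,:2].astype(np.float32)
    b=cv2.minAreaRect(q); print(name,len(q),b,"z",np.nanmedian(W[l==k][:,2]))
z=W[...,2];x=W[...,0];y=W[...,1]
rect((z>.05)&(z<.08)&(y>0),"slab top")
rect((z>.0625)&(z<.08)&(y>0),"cover by z")
rect((z<.07)&(y<-.1)&(abs(x-.553)<.12)&(abs(y+.27)<.12),"hole in case")
rect((z>.085)&(z<.103)&(y<0),"case top")
g=np.load("top0.npy")[...]; 
for p in [(x,y)for x in(.42,.46,.5,.54,.58) for y in(.16,.23,.30)]:
    d=np.nansum((W[...,:2]-p)**2,-1); d[np.isnan(z)]=9; i=np.unravel_index(d.argmin(),d.shape); print(p,i,z[i].round(4),I[i],hsv[i])
```

```text
slab top 9337 ((0.5112287998199463, 0.2273748815059662), (0.30096155405044556, 0.24035944044589996), 81.66204833984375) z 0.061507479535784663
cover by z 1312 ((0.49965277314186096, 0.23726826906204224), (0.1592966616153717, 0.12728409469127655), 88.00533294677734) z 0.06544342761930466
hole in case 2630 ((0.5361815094947815, -0.2933696508407593), (0.17871689796447754, 0.15964849293231964), 7.351602077484131) z 0.004288799077736765
case top 6831 ((0.551383376121521, -0.2698541283607483), (0.2986082434654236, 0.39809951186180115), 7.323118686676025) z 0.09927004540181229
(0.42, 0.16) (np.int64(270), np.int64(260)) 0.0598 [127 122 126] [144  10 127]
(0.42, 0.23) (np.int64(269), np.int64(234)) 0.0607 [122 118 122] [150   8 122]
(0.42, 0.3) (np.int64(269), np.int64(208)) 0.0574 [116 114 117] [160   7 117]
(0.46, 0.16) (np.int64(255), np.int64(260)) 0.066 [194 197 202] [ 11  10 202]
(0.46, 0.23) (np.int64(254), np.int64(234)) 0.0636 [234 238 242] [ 15   8 242]
(0.46, 0.3) (np.int64(254), np.int64(209)) 0.0633 [238 241 245] [ 13   7 245]
(0.5, 0.16) (np.int64(240), np.int64(260)) 0.0638 [240 244 247] [ 17   7 247]
(0.5, 0.23) (np.int64(240), np.int64(235)) 0.069 [238 242 245] [ 17   7 245]
(0.5, 0.3) (np.int64(239), np.int64(210)) 0.0644 [236 240 244] [ 15   8 244]
(0.54, 0.16) (np.int64(226), np.int64(261)) 0.0639 [240 243 246] [ 15   6 246]
(0.54, 0.23) (np.int64(225), np.int64(236)) 0.0658 [238 242 245] [ 17   7 245]
(0.54, 0.3) (np.int64(225), np.int64(210)) 0.0671 [236 239 243] [ 13   7 243]
(0.58, 0.16) (np.int64(212), np.int64(262)) 0.0584 [119 114 117] [138  11 119]
(0.58, 0.23) (np.int64(211), np.int64(237)) 0.0591 [116 111 115] [144  11 116]
(0.58, 0.3) (np.int64(211), np.int64(212)) 0.0604 [111 108 111] [150   7 111]
```

Run:
```python
from h import *
print([a for a in dir(r) if a[0]!='_'], r.hold_point_z)
```

```text
['Unreachable', 'find_in', 'get_obs', 'hand_in', 'hold_point_z', 'place_of', 'snapshot'] 0.0187
```

>>> move_arm --pt "0.05 -0.033 0 0 0 0.05 0.0854" --pt "0.1 -0.066 0 0 0 0.1 0.0854" --pt "0.15 -0.099 0 0 0 0.15 0.0854" --pt "0.2 -0.132 0 0 0 0.2 0.0854" --pt "0.25 -0.165 0 0 0 0.21 0.0854" --pt "0.3 -0.198 0 0 0 0.21 0.0854" --pt "0.35 -0.231 0 0 0 0.21 0.0854" --pt "0.41 -0.269 -0.03 0 0 0.21 0.0854" --pt "0.41 -0.269 -0.09 0 0 0.21 0.0854" --pt "0.41 -0.269 -0.14 0 0 0.21 0.0854" --pt "0.41 -0.269 -0.17 0 0 0.21 0.0854" --pt "0.41 -0.269 -0.17 0 0 0.21 0.0854" --grip_force 60

```text
t: 2.4
eef_pos: [0.588, 0.2233, 0.0584]
tcp_rot: [-3.139, -0.005, 3.002]
ft_force: [0.1, 0.3, 0.1]
finger_gap: 1.001
```

>>> move_arm --pt "0 0 -0.005 0 0 0 0.0854" --pt "0 0 -0.01 0 0 0 0.0854" --pt "0 0 -0.01 0 0 0 0.0854" --pt "0 0 -0.01 0 0 0 0.0854"

```text
t: 2.9
eef_pos: [0.5902, 0.2244, 0.052]
tcp_rot: [3.141, 0.001, 3.002]
ft_force: [0.9, 0.4, 0.7]
finger_gap: 1.001
```

Run:
```python
from h import *
o=r.get_obs();print(o['joint_pos'].round(4).tolist(),o['eef_pos'],o['tcp_rot'],o['ft_force'])
s=r.snapshot("scene");cv2.imwrite("pics/s1.png",cv2.resize(s["color"][150:310,320:540],None,fx=3.5,fy=3.5))
```

```text
[0.3633, 0.3764, -0.1135, 1.0799, 0.0, 0.503] [0.59021374 0.22438937 0.05197682] [3.14107779e+00 8.87987259e-04 3.00190686e+00] [0.91165631 0.40367454 0.71201892]
```

View pics/s1.png

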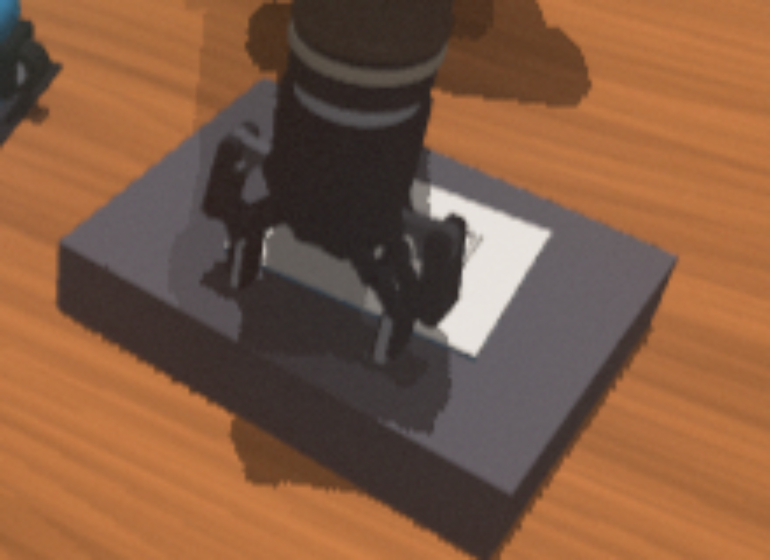

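The fingers stand just behind the cover's far edge (crop px ~240,270 and ~385,350), close to the slab surface. I'll feel for the slab next.

>>> move_arm --pt "0 0 -0.001 0 0 0 0.0854" --pt "0 0 -0.0025 0 0 0 0.0854" --pt "0 0 -0.0025 0 0 0 0.0854"

```text
t: 3.32
eef_pos: [0.5898, 0.2241, 0.0486]
tcp_rot: [-3.141, -0.0, 3.002]
ft_force: [-0.6, 0.5, -0.6]
finger_gap: 1.001
```

>>> move_arm --pt "0 0 -0.001 0 0 0 0.0854" --pt "0 0 -0.0015 0 0 0 0.0854" --pt "0 0 -0.0015 0 0 0 0.0854"

```text
t: 3.7
eef_pos: [0.5899, 0.2242, 0.0472]
tcp_rot: [-3.142, -0.0, 3.002]
ft_force: [0.3, -0.1, 0.0]
finger_gap: 0.995
```

>>> move_arm --pt "0 0 0.001 0 0 0 0.0854" --pt "-0.01 0.0015 0.001 0 0 0 0.0854" --pt "-0.018 0.0026 0.001 0 0 0 0.0854" --pt "-0.026 0.0038 0.001 0 0 0 0.0854" --pt "-0.034 0.005 0.001 0 0 0 0.0854" --pt "-0.042 0.0061 0.001 0 0 0 0.0854" --pt "-0.05 0.0073 0.001 0 0 0 0.0854" --pt "-0.058 0.0084 0.001 0 0 0 0.0854" --pt "-0.066 0.0096 0.001 0 0 0 0.0854" --pt "-0.074 0.0108 0.001 0 0 0 0.0854" --pt "-0.074 0.0108 0.001 0 0 0 0.0854"

```text
t: 5.08
eef_pos: [0.5151, 0.2351, 0.0483]
tcp_rot: [-3.142, -0.001, 3.002]
ft_force: [-0.0, 0.2, -0.2]
finger_gap: 1.001
```

```bash
cat >> h.py <<'E'
def cover_rect(pic=None,zr=(.05,.08)):
    s=r.snapshot("top"); W=cloud(s); I=s["color"]; hsv=cv2.cvtColor(I,cv2.COLOR_BGR2HSV)
    if pic: cv2.imwrite(pic,I)
    x,y=W[...,0],W[...,1]
    m=((hsv[...,2]>150)&(hsv[...,1]<45)&(y>.1)&(y<.4)&(x>.25)&(x<.65)&(W[...,2]>.045)).astype(np.uint8)
    m=cv2.morphologyEx(m,cv2.MORPH_CLOSE,np.ones((3,3)))
    n,l,st,_=cv2.connectedComponentsWithStats(m); k=1+np.argmax(st[1:,4])
    q=W[l==k]; b=cv2.minAreaRect(q[:,:2].astype(np.float32)); return b,np.nanmedian(q[:,2])
E
python3 - <<'E'
from h import *
o=r.get_obs();print(o['joint_pos'].round(4).tolist(),o['eef_pos'],o['ft_force'])
s=r.snapshot("scene");cv2.imwrite("pics/s2.png",cv2.resize(s["color"][130:310,300:540],None,fx=3,fy=3))
print(cover_rect("pics/t2.png"))
E
```

```text
[0.428, 0.2641, -0.2778, 1.0295, 0.0003, 0.5673] [0.51508211 0.23508854 0.04826078] [-0.01003354  0.21600823 -0.2088587 ]
(((0.47325748205184937, 0.17988185584545135), (0.028072433546185493, 0.046627502888441086), 82.49189758300781), np.float64(0.06457285844581333))
```

View pics/s2.png

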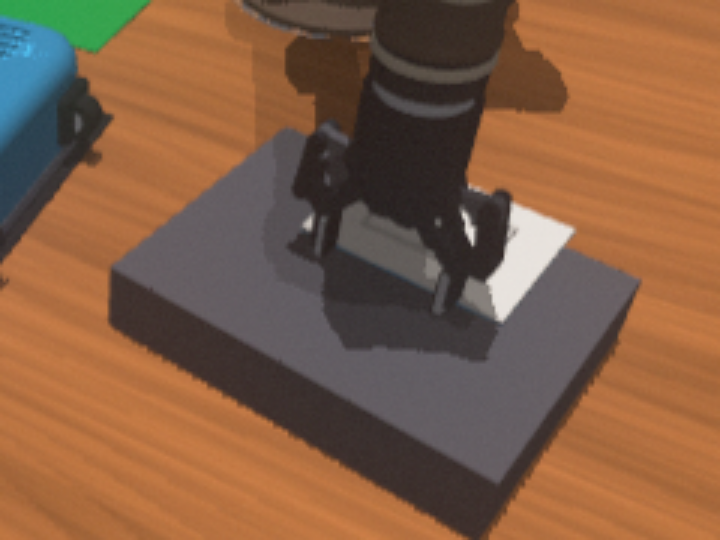

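The cover is being pushed squarely by both fingers (far edge from px ~305,228 to ~497,320). I'll push the remaining 25 mm, then retreat upward.

>>> move_arm --pt "-0.008 0.0012 0 0 0 0 0.0854" --pt "-0.016 0.0023 0 0 0 0 0.0854" --pt "-0.0245 0.0035 0 0 0 0 0.0854" --pt "-0.0245 0.0035 0 0 0 0 0.0854" --pt "-0.0145 0.002 0 0 0 0 0.0854" --pt "-0.0145 0.002 0.06 0 0 0 0.0854" --pt "-0.0145 0.002 0.11 0 0 0 0.0854" --pt "-0.0345 0.022 0.15 0 0 0 0.0854" --pt "-0.09 0.03 0.19 0 0 0 0.0854" --pt "-0.15 0.04 0.19 0 0 0 0.0854" --pt "-0.21 0.05 0.19 0 0 0 0.0854" --pt "-0.21 0.05 0.19 0 0 0 0.0854"

```text
t: 6.68
eef_pos: [0.3037, 0.2854, 0.2393]
tcp_rot: [3.14, 0.001, 3.006]
ft_force: [0.6, 0.0, 0.3]
finger_gap: 0.999
```

Run:
```python
from h import *
o=r.get_obs();print(o['t'],o['joint_pos'].round(4).tolist(),o['eef_pos'],o['tcp_rot'])
print(cover_rect("pics/t3.png"))
```

```text
6.675 [0.7542, -0.0796, -0.233, 1.4158, 0.0003, 0.8901] [0.30366484 0.28540349 0.23927842] [3.14024562e+00 6.79045575e-04 3.00565154e+00]
(((0.41791605949401855, 0.2639651596546173), (0.18047848343849182, 0.13081809878349304), 82.03851318359375), np.float64(0.06471747122345105))
```

View pics/t3.png

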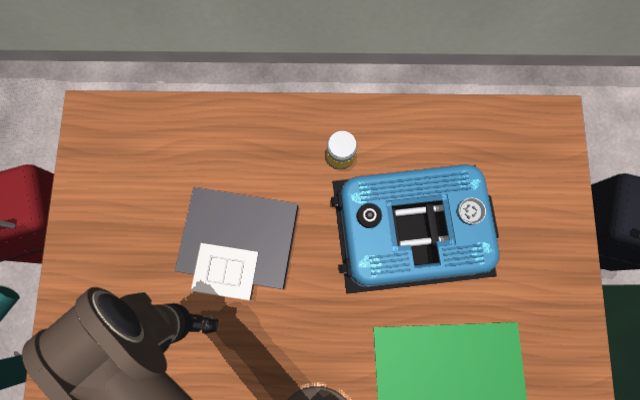

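Cover now overhangs the slab's near edge (its far corners at px ~200,243 / 258,250, near edge at row ~290–298), well aligned with the slab. Next I'll fit the arm's kinematics so I can plan the horizontal grasp.

Run:
```python
from h import *
D=[([.1258,-.0396],np.hypot(.17992,.49321),.2313),([.3764,-.1135],np.hypot(.5902,.2244),.0520),([.2641,-.2778],np.hypot(.51508,.23509),.04826),([-.0796,-.233],np.hypot(.30366,.2854),.23928)]
A=[];b=[]
for (a,c),rr,z in D:
    q=a-c
    A+=[[1,0,np.sin(a),np.cos(a),np.cos(q),-np.sin(q)],[0,1,np.cos(a),-np.sin(a),-np.sin(q),-np.cos(q)]]; b+=[rr,z]
x,res,rk,sv=np.linalg.lstsq(np.array(A),np.array(b),rcond=None); print(x.round(4),res,rk,sv.round(3))
W=np.load("top0.npy"); print((np.array(A)@x-b).round(5))
s=r.snapshot("top");W=cloud(s)
for uv in[(200,244),(257,251),(249,297),(192,290)]: print(uv,W[uv[1]-1:uv[1]+2,uv[0]-1:uv[0]+2].reshape(-1,3).mean(0).round(4))
```

```text
[ 4.000e-04 -2.988e-01  5.304e-01 -7.000e-04  4.521e-01 -7.940e-02] [3.93743913e-07] 6 [3.451 3.451 0.275 0.275 0.133 0.133]
[ 3.0e-04  5.0e-05 -3.7e-04  4.0e-05  3.1e-04 -4.0e-05 -2.4e-04 -5.0e-05]
(200, 244) [0.4872 0.3268 0.0617]
(257, 251) [0.4704 0.1689 0.0624]
(249, 297) [0.3466 0.1882 0.0437]
(192, 290) [0.3627 0.3475 0.0361]
```

>>> move_arm --pt "0 0 0 0.02 -0.15 0 0.03" --pt "0 0 0 0.04 -0.3 0 0.03" --pt "0 0 0 0.06 -0.45 0 0.03" --pt "0 0 0 0.08 -0.6 0 0.03" --pt "0 0 0 0.08 -0.6 0 0.03"

```text
t: 7.4
eef_pos: [0.3051, 0.2844, 0.2369]
tcp_rot: [2.96, 0.579, 2.95]
ft_force: [0.4, -0.1, 0.9]
finger_gap: 0.35
```

Run:
```python
from h import *
o=r.get_obs();print(o['t'],o['joint_pos'].round(4).tolist(),o['eef_pos'].tolist(),o['tcp_rot'])
```

```text
7.4 [1.0842, -0.4196, -0.6184, 0.9917, -0.4808, 1.1274] [0.3050534547039129, 0.2844279709655507, 0.2368854364475414] [2.9601302  0.57893704 2.94997787]
```

```bash
cat >> h.py <<'E'
from scipy.spatial.transform import Rotation as Ro
from scipy.optimize import least_squares
M=np.array([[0,0,1.],[0,1,0],[-1,0,0]])
SG,DW,LT=1,0.1,0.3
LO=np.array([-2.72,-.95,-1.27,-1.78,-1.46,-3.14]);HI=np.array([2.72,1.95,1.35,2.02,1.47,3.14])
def fk(j,d=None,L=None,s=None):
    d=DW if d is None else d; L=LT if L is None else L; s=SG if s is None else s
    q=j[1]-j[2];p=q+j[3]; h=d+L-.2988
    P=np.array([.5304*np.sin(j[1])+.4521*np.cos(q)+.0794*np.sin(q),0,h+.5304*np.cos(j[1])-.4521*np.sin(q)+.0794*np.cos(q)])
    A=Ro.from_euler('y',p); B=A*Ro.from_euler('z',s*j[4]); Z=Ro.from_euler('z',j[0])
    return Z.apply(P+A.apply([d,0,0])+B.apply([L,0,0])),(Z*B*Ro.from_euler('x',j[5])).as_matrix()@M
def ik(p,R,j0):
    f=lambda j:(lambda a,b:np.r_[(a-p)*5,Ro.from_matrix(b.T@R).as_rotvec()])(*fk(j))
    best=None
    for k in range(12):
        z=np.clip(np.array(j0)+(0 if k==0 else 1)*np.random.RandomState(k).uniform(-.8,.8,6),LO+.01,HI-.01)
        o=least_squares(f,z,bounds=(LO,HI))
        if best is None or o.cost<best.cost: best=o
        if best.cost<1e-7: break
    return best.x,best.cost
E
python3 - <<'E'
from h import *
j=np.array([1.0842,-.4196,-.6184,.9917,-.4808,1.1274]);e=[.30505,.28443,.23689];rot=Ro.from_euler('xyz',[2.9601302,.57893704,2.94997787]).as_matrix()
for s in(1,-1):
    o=least_squares(lambda x:fk(j,x[0],x[1],s)[0]-e,[.1,.3]); print(s,o.x,o.cost,np.degrees(Ro.from_matrix(fk(j,*o.x,s)[1].T@rot).magnitude()))
E
```

```text
1 [0.14558133 0.29550789] 9.039609962983335e-09 0.004241656568797739
-1 [ 0.67243582 -0.26300738] 0.002053823902965937 55.092531557739605
```

```bash
sed -i 's/^SG,DW,LT=.*/SG,DW,LT=1,.1456,.2955/' h.py
cat >> h.py <<'E'
def joints_pts(j):
    q=j[1]-j[2];p=q+j[3];h=.1423;Z=Ro.from_euler('z',j[0]);A=Ro.from_euler('y',p)
    e=np.array([.5304*np.sin(j[1]),0,h+.5304*np.cos(j[1])]); w=e+np.array([.4521*np.cos(q)+.0794*np.sin(q),0,-.4521*np.sin(q)+.0794*np.cos(q)])
    v=w+A.apply([DW,0,0]); return Z.apply(e),Z.apply(w),Z.apply(v),fk(j)[0]
E
python3 - <<'E'
from h import *
j=r.get_obs()['joint_pos']; e,w,v,t=joints_pts(j); print(e.round(3),w.round(3),v.round(3),t.round(3))
P=[]
for n in("scene","top"):
    W=cloud(r.snapshot(n)).reshape(-1,3); P.append(W[W[:,2]>.1])
P=np.vstack(P)
for nm,a,b in(("fore",e,w),("w-v",w,v),("v-t",v,t)):
    L=np.linalg.norm(b-a);u=(b-a)/L;s=(P-a)@u;d=np.linalg.norm(P-a-np.outer(s,u),axis=1)
    print(nm,[(round(k,2),int(1000*np.percentile(d[(s>k)&(s<k+.03)&(d<.11)],90)) if ((s>k)&(s<k+.03)&(d<.11)).sum()>8 else None) for k in np.arange(-.06,L+.05,.03)])
np.random.seed(0)
C=np.array([.415,.254]);cy=-.143
for head in np.radians([-8,0,10,20,30,40]):
    edge=C-.065*np.array([np.cos(cy),np.sin(cy)]); hd=np.array([np.cos(head),np.sin(head)])
    for back in(0,.06):
        R=Ro.from_euler('z',head).as_matrix()@Ro.from_euler('x',np.pi/2).as_matrix()@M
        p=np.r_[edge+.024*hd/1-back*hd,.062]
        x,c=ik(p,R,[1.1,-.4,-1,0,-.8,1.57]); pts=joints_pts(x); print(np.degrees(head).round(),back,x.round(2),"%.1e"%c,"elbow",pts[0].round(2),"w",pts[1].round(3))
E
```

```text
[-0.101 -0.191  0.627] [0.114 0.215 0.615] [0.139 0.262 0.48 ] [0.305 0.284 0.237]
fore [(np.float64(-0.06), None), (np.float64(-0.03), None), (np.float64(0.0), None), (np.float64(0.03), None), (np.float64(0.06), None), (np.float64(0.09), None), (np.float64(0.12), None), (np.float64(0.15), None), (np.float64(0.18), None), (np.float64(0.21), None), (np.float64(0.24), None), (np.float64(0.27), None), (np.float64(0.3), None), (np.float64(0.33), None), (np.float64(0.36), None), (np.float64(0.39), None), (np.float64(0.42), None), (np.float64(0.45), None), (np.float64(0.48), None)]
w-v [(np.float64(-0.06), None), (np.float64(-0.03), None), (np.float64(0.0), None), (np.float64(0.03), None), (np.float64(0.06), None), (np.float64(0.09), None), (np.float64(0.12), 61), (np.float64(0.15), 58), (np.float64(0.18), 72)]
v-t [(np.float64(-0.06), None), (np.float64(-0.03), None), (np.float64(0.0), 58), (np.float64(0.03), 41), (np.float64(0.06), 40), (np.float64(0.09), 38), (np.float64(0.12), 40), (np.float64(0.15), 39), (np.float64(0.18), 60), (np.float64(0.21), 55), (np.float64(0.24), 43), (np.float
[... 581 characters left out ...]
2 -1.27 -0.05 -1.46  2.9 ] 2.3e-02 elbow [0.   0.07 0.67] w [0.002 0.223 0.237]
20.0 0 [ 1.37  0.08 -1.27 -0.45 -1.3   2.41] 1.1e-01 elbow [0.01 0.04 0.67] w [0.044 0.214 0.247]
20.0 0.06 [ 1.63  0.1  -1.27  0.11 -1.46  3.03] 6.3e-02 elbow [-0.    0.05  0.67] w [-0.014  0.221  0.243]
30.0 0 [ 1.29 -0.12 -1.27 -0.35 -1.07  2.22] 1.7e-01 elbow [-0.02 -0.06  0.67] w [0.053 0.186 0.289]
30.0 0.06 [ 1.7   0.08 -1.27  0.25 -1.46  3.14] 1.2e-01 elbow [-0.01  0.04  0.67] w [-0.029  0.217  0.246]
40.0 0 [ 0.15 -0.32 -1.27 -0.26  0.77  1.13] 2.0e-01 elbow [-0.16 -0.02  0.65] w [0.159 0.024 0.324]
40.0 0.06 [-0.51  0.14 -1.27  0.46  1.47 -0.28] 1.5e-01 elbow [ 0.07 -0.04  0.67] w [ 0.196 -0.11   0.234]
```

```bash
cat >> h.py <<'E'
def tool(head,down,roll): # jaw vertical at roll=+-pi/2
    return (Ro.from_euler('z',head)*Ro.from_euler('y',down)*Ro.from_euler('x',roll)).as_matrix()@M
E
python3 - <<'E'
from h import *
C=np.array([.415,.254]);cy=-.143; edge=C-.065*np.array([np.cos(cy),np.sin(cy)])
print(edge)
now=[1.08,-.42,-.62,.99,-.48,1.13]
for hd in(-20,-8,5):
  for dn in(6,12,20):
    for back,zz in((0,.064),(.06,.07)):
        h=np.radians(hd); d=np.array([np.cos(h),np.sin(h)])
        best=min((ik(np.r_[edge+(.024-back)*d,zz],tool(h,np.radians(dn),ro),now) for ro in(np.pi/2,-np.pi/2)),key=lambda a:a[1])
        print(hd,dn,back,best[0].round(2),"%.0e"%best[1],joints_pts(best[0])[1].round(2))
o=np.array([.5535,-.270]);cx=np.array([np.cos(.128),np.sin(.128)])
for hd in(7,20,-5,-20):
  for dn in(20,30,45):
    h=np.radians(hd); e=o-.045*cx
    for ro in(np.pi/2,-np.pi/2):
        b=ik(np.r_[e,.098+.12*np.sin(np.radians(20))],tool(h,np.radians(dn),ro),[-.9,-.1,-.6,.5,.8,1.5 if ro>0 else -1.5]); print("place",hd,dn,b[0].round(2),"%.0e"%b[1])
E
```

```text
[0.35066346 0.26326335]
-20 6 0 [ 1.3   0.47 -0.78  0.98 -1.44  0.67] 2e-23 [0.12 0.44 0.21]
-20 6 0.06 [ 1.46  0.63 -0.67  1.44 -1.31  1.17] 6e-20 [0.06 0.51 0.16]
-20 12 0 [ 1.29  0.31 -0.85  0.72 -1.35  0.32] 3e-18 [0.11 0.4  0.26]
-20 12 0.06 [ 1.45  0.46 -0.71  1.21 -1.26  0.84] 1e-29 [0.06 0.48 0.23]
-20 20 0 [ 1.26  0.17 -0.88  0.62 -1.22  0.11] 2e-29 [0.12 0.36 0.31]
-20 20 0.06 [ 1.42  0.29 -0.76  1.02 -1.17  0.53] 1e-25 [0.07 0.44 0.3 ]
-8 6 0 [ 1.31  0.23 -1.27 -0.59 -1.42 -0.67] 6e-04 [0.06 0.22 0.21]
-8 6 0.06 [ 1.49  0.36 -0.94  0.81 -1.45  0.54] 5e-28 [0.03 0.38 0.23]
-8 12 0 [ 1.28  0.1  -1.25 -0.38 -1.32  2.53] 4e-22 [0.06 0.22 0.25]
-8 12 0.06 [ 1.48  0.19 -1.    0.6  -1.36  0.22] 3e-22 [0.03 0.34 0.27]
-8 20 0 [ 1.25 -0.02 -1.16 -0.03 -1.18 -0.49] 2e-21 [0.08 0.24 0.3 ]
-8 20 0.06 [ 1.44  0.04 -1.02  0.54 -1.22  0.03] 2e-28 [0.04 0.31 0.32]
5 6 0 [ 1.32  0.11 -1.27 -0.47 -1.32 -0.7 ] 2e-02 [0.05 0.22 0.24]
5 6 0.06 [ 1.53  0.08 -1.27 -0.09 -1.44  2.82] 6e-03 [0.01 0.22 0.25]
5 12 0 [ 1.28 -0.   -1.27 -0.38 -1.2  -0.75] 1e-02 [0.06 0.2  0.26]
5 12 0.06 [ 1.49 -0.05 
[... 830 characters left out ...]
.62  0.72 -2.62] 5e-17
place -5 20 [-0.83 -0.13 -1.22 -0.63  0.68  1.27] 1e-27
place -5 20 [-0.83 -0.13 -1.22 -0.63  0.68 -1.87] 9e-28
place -5 30 [-0.78 -0.22 -1.07 -0.2   0.59  1.17] 7e-25
place -5 30 [-0.78 -0.22 -1.07 -0.2   0.59 -1.97] 3e-24
place -5 45 [-0.71 -0.21 -0.83  0.26  0.42  1.1 ] 1e-28
place -5 45 [-0.71 -0.21 -0.83  0.26  0.42 -2.04] 4e-29
place -20 20 [-0.63 -0.22 -1.27 -0.66  0.27  1.46] 6e-04
place -20 20 [-0.63 -0.22 -1.27 -0.66  0.27 -1.68] 6e-04
place -20 30 [-0.61 -0.3  -1.15 -0.31  0.23  1.44] 1e-22
place -20 30 [-0.61 -0.3  -1.15 -0.31  0.23 -1.7 ] 2e-23
place -20 45 [-0.58 -0.27 -0.9   0.17  0.16  1.41] 4e-19
place -20 45 [-0.58 -0.27 -0.9   0.17  0.16 -1.73] 2e-18
```

```bash
cat >> h.py <<'E'
def plate_tool(head,down,eps,roll): # plate pitched 'down' about its own y, tool turned eps about plate normal
    return (Ro.from_euler('z',head)*Ro.from_euler('y',down)*Ro.from_euler('z',eps)*Ro.from_euler('x',roll)).as_matrix()@M
def rel(p,R,p0,R0): return np.r_[p-p0,Ro.from_matrix(R@R0.T).as_rotvec()].round(4)
EPS=np.radians(-7); CY=-.143
EDGE=np.array([.3507,.2633,.062])
E
python3 - <<'E'
from h import *
o=r.get_obs(); p0=o['eef_pos'];R0=Ro.from_euler('xyz',o['tcp_rot']).as_matrix();j=o['joint_pos']
R=plate_tool(CY,np.radians(12),EPS,np.pi/2); Rb=plate_tool(CY,np.radians(12),EPS,-np.pi/2)
d=R[:,2]; print("d",d)
for nm,RR in(("+",R),("-",Rb)):
    jj=j
    for q in(EDGE-.06*np.r_[d[:2],0]+[0,0,.1],EDGE-.06*np.r_[d[:2],0]+[0,0,.02],EDGE+.024*d+[0,0,.003],EDGE+.024*d+[.003,0,.027],EDGE+.024*d+[-.03,0,.15]):
        jj,c=ik(q,RR,jj); print(nm,q.round(3),jj.round(2),"%.0e"%c,rel(q,RR,p0,R0),[x.round(2).tolist() for x in joints_pts(jj)[1:3]])
E
```

```text
d [ 0.94357904 -0.25898523 -0.20636195]
+ [0.294 0.279 0.162] [ 1.47 -0.08 -0.94  0.74 -1.32  3.14] 2e-02 [-0.0124 -0.0065 -0.0768  1.0679 -0.7469 -1.0634] [[0.03, 0.31, 0.38], [0.03, 0.31, 0.24]]
+ [0.294 0.279 0.082] [ 1.47  0.08 -1.03  0.49 -1.32  3.14] 2e-02 [-0.0124 -0.0065 -0.1568  1.0679 -0.7469 -1.0634] [[0.03, 0.31, 0.3], [0.03, 0.31, 0.16]]
+ [0.373 0.257 0.06 ] [ 1.29  0.2  -1.01  0.32 -1.36  3.08] 1e-28 [ 0.0668 -0.0283 -0.1787  1.0679 -0.7469 -1.0634] [[0.09, 0.33, 0.27], [0.09, 0.33, 0.12]]
+ [0.376 0.257 0.084] [ 1.29  0.14 -1.    0.35 -1.36  3.04] 9e-31 [ 0.0698 -0.0283 -0.1547  1.0679 -0.7469 -1.0634] [[0.09, 0.32, 0.29], [0.1, 0.33, 0.15]]
+ [0.343 0.257 0.207] [ 1.36 -0.1  -0.86  0.84 -1.35  3.14] 2e-03 [ 0.0368 -0.0283 -0.0317  1.0679 -0.7469 -1.0634] [[0.07, 0.32, 0.42], [0.07, 0.32, 0.27]]
- [0.294 0.279 0.162] [ 1.53  0.27 -0.7   1.41 -1.27  0.81] 4e-18 [-0.0124 -0.0065 -0.0768 -1.5641 -0.3992  0.7497] [[0.02, 0.46, 0.32], [0.02, 0.36, 0.22]]
- [0.294 0.279 0.082] [ 1.53  0.41 -0.76  1.21 -1.27  0.81] 4e-19 [-0.0124 -0.0065 -0.1568 -1.5641 -0.3992  0.7497] [[0.02, 0.46, 0.24], [0.02, 0.36, 0.14]]
- [0.373 0.257 0.06 ] [ 1.29  0.2  -1.01  0.32 -1.36 -0.07] 2e-24 [ 0.0668 -0.0283 -0.1787 -1.5641 -0.3992  0.7497] [[0.09, 0.33, 0.27], [0.09, 0.33, 0.12]]
- [0.376 0.257 0.084] [ 1.29  0.14 -1.    0.35 -1.36 -0.11] 1e-30 [ 0.0698 -0.0283 -0.1547 -1.5641 -0.3992  0.7497] [[0.09, 0.32, 0.29], [0.1, 0.33, 0.15]]
- [0.343 0.257 0.207] [ 1.38  0.03 -0.76  1.12 -1.35  0.33] 2e-19 [ 0.0368 -0.0283 -0.0317 -1.5641 -0.3992  0.7497] [[0.07, 0.38, 0.4], [0.06, 0.33, 0.27]]
```

>>> move_arm --pt "-0.02 0 0 -0.156 -0.04 0.075 0.045" --pt "-0.03 0 0 -0.313 -0.08 0.15 0.045" --pt "-0.04 0 0 -0.469 -0.12 0.225 0.045" --pt "-0.04 0 0 -0.626 -0.16 0.3 0.045" --pt "-0.04 0 0 -0.782 -0.2 0.375 0.045" --pt "-0.04 0 -0.01 -0.938 -0.24 0.45 0.045" --pt "-0.04 -0.006 -0.02 -1.095 -0.279 0.525 0.045" --pt "-0.03 -0.006 -0.04 -1.251 -0.319 0.6 0.045" --pt "-0.02 -0.006 -0.06 -1.408 -0.359 0.675 0.045" --pt "-0.0124 -0.0065 -0.0768 -1.5641 -0.3992 0.7497 0.045" --pt "-0.0124 -0.0065 -0.0768 -1.5641 -0.3992 0.7497 0.045" --pt "-0.0124 -0.0065 -0.0768 -1.5641 -0.3992 0.7497 0.045"

```text
t: 9.0
eef_pos: [0.294, 0.2794, 0.1618]
tcp_rot: [-1.781, -0.023, -1.835]
ft_force: [0.4, 1.2, 0.6]
finger_gap: 0.527
```

Run:
```python
from h import *
o=r.get_obs(); p0=o['eef_pos'];R0=Ro.from_euler('xyz',o['tcp_rot']).as_matrix();j=o['joint_pos'];print(o['t'],j.round(3),p0)
Rb=plate_tool(CY,np.radians(12),EPS,-np.pi/2);d=Rb[:,2]
print(rel(EDGE-.06*np.r_[d[:2],0]+[0,0,.02],Rb,p0,R0),rel(EDGE+.024*d+[0,0,.003],Rb,p0,R0))
s=r.snapshot("scene");cv2.imwrite("pics/s4.png",s["color"][60:310,290:620].repeat(2,0).repeat(2,1))
W=cloud(s); hsv=cv2.cvtColor(s["color"],cv2.COLOR_BGR2HSV); m=((hsv[...,2]>150)&(hsv[...,1]<45)&(W[...,2]>.058)&(W[...,2]<.075)&(W[...,1]>.1)&(W[...,1]<.4)&(W[...,0]>.28)&(W[...,0]<.6)).astype(np.uint8)
n,l,st,_=cv2.connectedComponentsWithStats(m);k=1+np.argmax(st[1:,4]);print("scene",cv2.minAreaRect(W[l==k][:,:2].astype(np.float32)),len(W[l==k]))
s=r.snapshot("top");W=cloud(s);hsv=cv2.cvtColor(s["color"],cv2.COLOR_BGR2HSV);m=((hsv[...,2]>190)&(hsv[...,1]<45)&(W[...,1]>.1)&(W[...,1]<.4)&(W[...,0]>.28)&(W[...,0]<.6)).astype(np.uint8)
n,l,st,_=cv2.connectedComponentsWithStats(m);k=1+np.argmax(st[1:,4]);print("top",cv2.minAreaRect(W[l==k][:,:2].astype(np.float32)),len(W[l==k]))
```

```text
9.0 [ 1.527  0.276 -0.7    1.405 -1.263  0.81 ] [0.29404236 0.27938615 0.16178403]
[ 0.     -0.0005 -0.0798 -0.0028 -0.0016  0.0019] [ 0.0793 -0.0223 -0.1017 -0.0028 -0.0016  0.0019]
scene ((0.4165331721305847, 0.25345635414123535), (0.16307184100151062, 0.13398516178131104), 81.93746948242188) 2414
top ((0.4156377613544464, 0.26406264305114746), (0.1796751171350479, 0.13350649178028107), 81.91368103027344) 2821
```

View pics/s4.png

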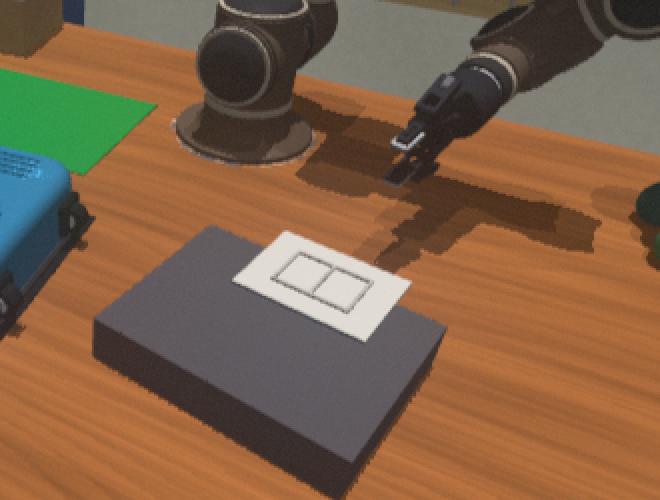

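The picture shows the cover overhanging the near edge (crop px 285,232 – 410,283) with the gripper open and level in front of it. Cover centre is (0.4165, 0.2535), overhang ≈42 mm. I'll lower and insert now.

>>> move_arm --pt "0 -0.0005 -0.04 -0.003 -0.0016 0.002 0.045" --pt "0 -0.0005 -0.08 -0.003 -0.0016 0.002 0.045" --pt "0.01 -0.003 -0.095 -0.003 -0.0016 0.002 0.045" --pt "0.03 -0.009 -0.1 -0.003 -0.0016 0.002 0.045" --pt "0.05 -0.015 -0.101 -0.003 -0.0016 0.002 0.045" --pt "0.065 -0.019 -0.102 -0.003 -0.0016 0.002 0.045" --pt "0.0805 -0.0225 -0.102 -0.003 -0.0016 0.002 0.045" --pt "0.0805 -0.0225 -0.102 -0.003 -0.0016 0.002 0.025" --pt "0.0805 -0.0225 -0.102 -0.003 -0.0016 0.002 0.02" --pt "0.0805 -0.0225 -0.102 -0.003 -0.0016 0.002 0.02" --grip_force 40

```text
t: 10.35
eef_pos: [0.3738, 0.2567, 0.0596]
tcp_rot: [-1.777, -0.029, -1.829]
ft_force: [0.2, 0.2, -0.1]
finger_gap: 0.232
```

Run:
```python
from h import *
o=r.get_obs(); print(o['t'],o['joint_pos'].round(3),o['eef_pos'],o['ft_force'],o['finger_gap'])
s=r.snapshot("scene");cv2.imwrite("pics/s5.png",cv2.resize(s["color"][110:260,340:540],None,fx=4,fy=4))
```

```text
10.35 [ 1.293  0.2   -1.018  0.29  -1.364 -0.093] [0.37380916 0.25672542 0.05964683] [ 0.17041612  0.18610828 -0.05517627] 0.23212687823361955
```

View pics/s5.png

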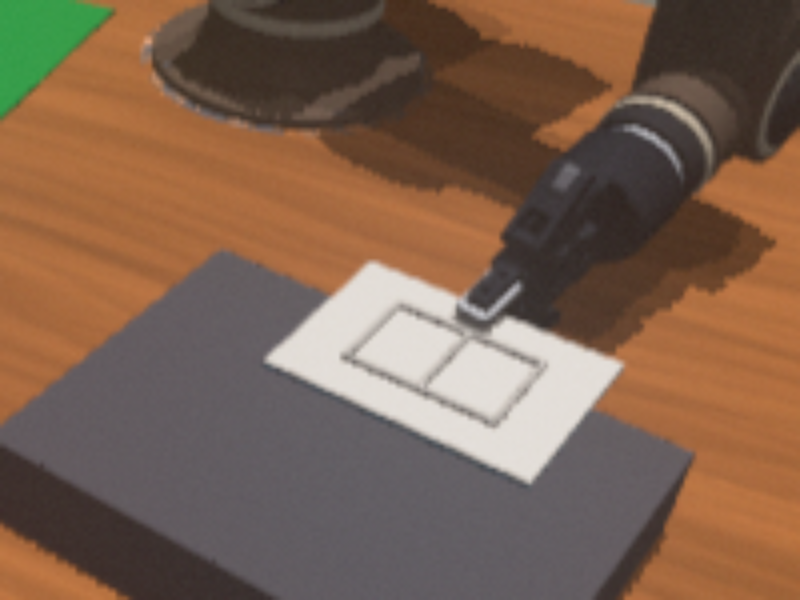

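The upper finger is over the cover's flat border at mid-edge (px ~480,310), just clear of the ribs. Next: lift the edge on the lower finger, then close.

>>> move_arm --pt "0 0 0.003 0 0 0 0.014" --pt "0 0 0.006 0 0 0 0.012" --pt "0.001 0 0.012 0 0 0 0.012" --pt "0.002 0 0.018 0 0 0 0.012" --pt "0.003 0 0.024 0 0 0 0.012" --pt "0.003 0 0.025 0 0 0 0.008" --pt "0.003 0 0.025 0 0 0 0.0" --pt "0.003 0 0.025 0 0 0 0.0" --pt "0.003 0 0.025 0 0 0 0.0" --grip_force 70

```text
t: 11.52
eef_pos: [0.377, 0.256, 0.0844]
tcp_rot: [-1.777, -0.028, -1.83]
ft_force: [-1.0, -0.3, -0.6]
finger_gap: 0.027
```

Run:
```python
from h import *
o=r.get_obs(); print(o['t'],o['joint_pos'].round(3),o['eef_pos'],o['ft_force'],o['wrist_torque'],o['finger_gap'])
```

```text
11.525 [ 1.284  0.134 -1.01   0.322 -1.364 -0.136] [0.37700444 0.25596815 0.08440404] [-1.00940316 -0.30229869 -0.58883423] [0.2822495  0.87076233 0.04804118] 0.026520378433668373
```

>>> move_arm --pt "0 0 0.008 0 0 0 0.0" --pt "-0.005 0 0.025 0 0 0 0.0" --pt "-0.01 0 0.05 0 0 0 0.0" --pt "-0.02 0 0.08 0 0 0 0.0" --pt "-0.03 0 0.11 0 0 0 0.0" --pt "-0.034 0 0.13 0 0 0 0.0" --pt "-0.034 0 0.13 0 0 0 0.0" --pt "-0.034 0 0.13 0 0 0 0.0"

```text
t: 12.52
eef_pos: [0.343, 0.2557, 0.2138]
tcp_rot: [-1.778, -0.028, -1.83]
ft_force: [-0.2, -0.6, -1.1]
finger_gap: 0.03
```

```bash
cat >> h.py <<'E'
def fit_cover(mask_fn,cams=("scene","top"),pic=None):
    P=[]
    for n in cams:
        s=r.snapshot(n);W=cloud(s);hsv=cv2.cvtColor(s["color"],cv2.COLOR_BGR2HSV)
        if pic: cv2.imwrite(f"pics/{pic}_{n}.png",s["color"])
        m=mask_fn(W,hsv).astype(np.uint8);k,l,st,_=cv2.connectedComponentsWithStats(m)
        if k<2: print(n,"none");continue
        i=1+np.argmax(st[1:,4]);Q=W[l==i];P.append(Q);print(n,len(Q),Q.mean(0).round(4))
    return P
def plane_rect(Q):
    c=np.median(Q,0)
    for _ in range(4):
        u,s,vt=np.linalg.svd(Q-c,full_matrices=False);n=vt[2]*np.sign(vt[2][2]);d=(Q-c)@n;Q=Q[abs(d)<max(.004,2*d.std())];c=Q.mean(0)
    a=np.cross(np.array([0,1,0]),n);a/=np.linalg.norm(a);b=np.cross(n,a)
    (x,y),sz,ang=cv2.minAreaRect(np.c_[(Q-c)@a,(Q-c)@b].astype(np.float32))
    ctr=c+x*a+y*b; t=np.radians(ang);X=a*np.cos(t)+b*np.sin(t); 
    return ctr,n,X,sz
E
python3 - <<'E'
from h import *
o=r.get_obs(); R=Ro.from_euler('xyz',o['tcp_rot']).as_matrix();p=o['eef_pos'];print(o['t'],o['joint_pos'].round(3),p,o['finger_gap'],o['ft_force'])
f=lambda W,h:(h[...,2]>140)&(h[...,1]<45)&(W[...,2]>.12)&(W[...,2]<.3)&(W[...,1]>.1)&(W[...,1]<.42)&(W[...,0]>.3)&(W[...,0]<.6)
for Q in fit_cover(f,pic="p6"):
    c,n,X,sz=plane_rect(Q);print("c",c.round(4),"n",n.round(3),"X",X.round(3),sz,"| in tool: c",(R.T@(c-p)).round(4),"n",(R.T@n).round(3),"X",(R.T@X).round(3))
E
```

```text
12.525 [ 1.38   0.019 -0.761  1.133 -1.351  0.321] [0.34299556 0.2557044  0.21382546] 0.02975586550923313 [-0.21424749 -0.59899571 -1.09711973]
scene 3099 [0.3901 0.2584 0.2048]
top 3656 [0.3848 0.2533 0.2078]
c [0.3859 0.2545 0.2055] n [ 0.206 -0.026  0.978] X [ 0.141  0.99  -0.003] (0.16037748754024506, 0.13288387656211853) | in tool: c [-0.01   -0.0007  0.0426] n [-0. -1.  0.] X [-0.993  0.    -0.12 ]
c [0.3826 0.2543 0.2082] n [ 0.208 -0.026  0.978] X [ 0.137  0.991 -0.003] (0.1608191877603531, 0.1381828635931015) | in tool: c [-0.009  -0.0026  0.0389] n [-0.001 -1.     0.002] X [-0.992  0.001 -0.124]
```

```bash
cat > op.py <<'E'
from h import *
def opening():
    for n in("top","scene"):
        s=r.snapshot(n);W=cloud(s);R,t=np.asarray(s["R"]),np.asarray(s["t"]);cam=-R.T@t
        z=s["z_map"];v,u=np.indices(z.shape)
        ray=np.stack([(u-s["cx"])/s["fx"],(v-s["cy"])/s["fy"],np.ones_like(z)],-1)@R
        X=cam+ray*((.096-cam[2])/ray[...,2])[...,None]
        m=(W[...,2]<.085)&(abs(X[...,0]-.553)<.14)&(abs(X[...,1]+.27)<.1)
        m=cv2.morphologyEx(m.astype(np.uint8),cv2.MORPH_OPEN,np.ones((2,2)))
        k,l,st,_=cv2.connectedComponentsWithStats(m);i=1+np.argmax(st[1:,4]);Q=X[l==i]
        # case yaw from back outline
        T=W[(W[...,2]>.09)&(W[...,2]<.103)&(W[...,1]<0)][:,:2].astype(np.float32);b=cv2.minAreaRect(T)
        yaw=np.radians(b[2] if b[2]<45 else b[2]-90)
        for yw in(yaw,.128):
            c,sn=np.cos(yw),np.sin(yw);a=(Q[:,:2]-[.553,-.27])@np.array([[c,-sn],[sn,c]])
            A=a[a[:,0]>-.04]; ye=[np.percentile(A[:,1],q) for q in(1,99)]
            cols=[a[abs(a[:,1]-k)<.004,0].max() for k in np.arange(-.055,.06,.01)]
            near=[a[abs(a[:,1]-k)<.004,0].min() for k in(-.06,-.05,.05,.06)]
            xf=np.median(cols); cx,cy=xf-.055,np.mean(ye)
            print(n,"yaw",round(yw,4),"far",round(xf,4),"near",np.round(near,4),"y",np.round(ye,4),"centre",np.round([.553+c*cx-sn*cy,-.27+sn*cx+c*cy],4),"case",np.round(b[0],4))
if __name__=="__main__": opening()
E
python3 op.py
```

```text
top yaw 0.1263 far 0.0493 near [-0.0589 -0.0586 -0.0579 -0.059 ] y [-0.0704  0.0657] centre [ 0.5476 -0.273 ] case [ 0.6029 -0.2508]
top yaw 0.128 far 0.0493 near [-0.0566 -0.0587 -0.0578 -0.0589] y [-0.0703  0.0657] centre [ 0.5477 -0.273 ] case [ 0.6029 -0.2508]
scene yaw -0.1951 far 0.0537 near [-0.0273 -0.0803 -0.0626 -0.0612] y [-0.0608  0.0816] centre [ 0.5537 -0.2595] case [-0.1601 -0.8761]
scene yaw 0.128 far 0.0569 near [-0.0422 -0.0456 -0.0449 -0.0449] y [-0.0569  0.0747] centre [ 0.5537 -0.2609] case [-0.1601 -0.8761]
```

```bash
cat > ov.py <<'E'
from h import *
def overlay(cands,out,boxes={"top":(375,480,180,285),"scene":(185,310,115,200)},k=7):
    ims=[]
    for n,(u0,u1,v0,v1) in boxes.items():
        s=r.snapshot(n);kk=min(k,400/(v1-v0),400/(u1-u0));I=cv2.resize(s["color"][v0:v1,u0:u1],None,fx=kk,fy=kk,interpolation=cv2.INTER_CUBIC)
        for (x,y,yaw,col) in cands:
            for a,b,z in((.069,.084,.1),(.055,.07,.096)):
                c,sn=np.cos(yaw),np.sin(yaw)
                P=np.array([[x+c*i-sn*j,y+sn*i+c*j,z] for i,j in((a,b),(a,-b),(-a,-b),(-a,b))])@np.asarray(s["R"]).T+s["t"]
                px=np.c_[(P[:,0]/P[:,2]*s["fx"]+s["cx"]-u0+.5)*kk,(P[:,1]/P[:,2]*s["fy"]+s["cy"]-v0+.5)*kk]
                cv2.polylines(I,[px.round().astype(int)],True,col,1)
        ims.append(I)
    h=max(i.shape[0] for i in ims);cv2.imwrite(out,np.hstack([cv2.copyMakeBorder(i,0,h-i.shape[0],0,0,0) for i in ims]))
if __name__=="__main__": overlay([(.5525,-.2705,.128,(0,0,255))],"pics/ov1.png")
E
python3 ov.py
```

```text
(no output)
```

View pics/ov1.png

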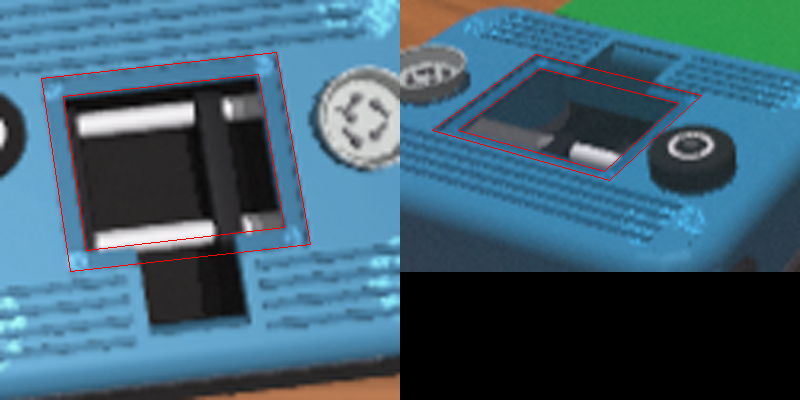

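The overlay of the assumed opening (centre 0.5525, -0.2705, yaw 0.128) coincides with the visible hole and recess in both views (left hole px ~63–285 × 75–250) within about 2 mm. Next I'll plan the turn-over path.

```bash
cat >> h.py <<'E'
CT=np.array([-.0095,0,.0412]); YT=np.array([-.993,0,-.121]); YT/=np.linalg.norm(YT)
FT=np.cross([0,-1,0],YT)*1.0
FT=FT if FT[2]>0 else -FT
OP=np.array([.5525,-.2705,.098]); OY=.128
def place_pose(delta,far=.065,lift=0,y=0):
    """tool pose with blue up, plate inclined delta (near edge up), bottom far edge at far along case x, on the ledge + lift"""
    Z=Ro.from_euler('z',OY);F=Z.apply([np.cos(delta),0,-np.sin(delta)]);n=Z.apply([np.sin(delta),0,np.cos(delta)])
    B=np.c_[FT,[0,1,0],np.cross(FT,[0,1,0])];W_=np.c_[F,n,np.cross(F,n)];R=W_@B.T
    fb=OP+Z.apply([far,y,-.002])+[0,0,lift]
    c=fb-.065*F+.002*n
    return c-R@CT,R
def corners(p,R):
    c=p+R@CT;F=R@FT;Y=R@YT
    return np.array([c+a*.065*F+b*.08*Y for a in(1,-1) for b in(1,-1)])
E
cat > plan.py <<'E'
from h import *
o=r.get_obs(); p0=o['eef_pos'];R0=Ro.from_euler('xyz',o['tcp_rot']).as_matrix();j0=o['joint_pos']
pA,RA=place_pose(np.radians(22),lift=.07)
jA,c=ik(pA,RA,[-.95,0,-.85,.1,1.05,.7]); print("FT",FT.round(3),"pre",pA.round(3),jA.round(2),"%.0e"%c)
pB,RB=place_pose(np.radians(22)); print("place",pB.round(3),ik(pB,RB,jA)[0].round(2))
mid=np.array([.3,-.25,-.6,1.0,-.1,.5])
N=24;J=[]
for k in range(1,N+1):
    t=k/N; t=t*t*(3-2*t)*.5+t*.5
    # quadratic bump to raise the middle
    J.append(j0+(jA-j0)*t+np.array([0,-.45,-.05,-.1,0,0])*4*t*(1-t)*.8)
pp,RR=p0,R0
for k,j in enumerate(J):
    p,R=fk(j);c=corners(p,R)
    print(k+1,rel(p,R,p0,R0),"step mm %d deg %.1f"%(1e3*np.linalg.norm(p-pp),np.degrees(Ro.from_matrix(R@RR.T).magnitude())),"tcp",p.round(2),"cz",c[:,2].round(2),"x",c[:,0].round(2),"y",c[:,1].round(2));pp,RR=p,R
np.save("J.npy",J)
E
python3 plan.py
```

```text
FT [-0.121 -0.     0.993] pre [ 0.519 -0.27   0.208] [-0.93 -0.12 -0.85  0.09  1.04  0.87] 8e-30
place [ 0.519 -0.27   0.138] [-0.93 -0.01 -0.95 -0.12  1.04  0.87]
1 [ 0.0088 -0.0203 -0.0082  0.084   0.0349 -0.0741] step mm 23 deg 6.7 tcp [0.35 0.24 0.21] cz [0.18 0.17 0.22 0.21] x [0.47 0.44 0.35 0.31] y [0.3  0.14 0.32 0.17]
2 [ 0.0171 -0.0433 -0.0181  0.1854  0.0729 -0.1598] step mm 26 deg 7.9 tcp [0.36 0.21 0.2 ] cz [0.18 0.15 0.22 0.19] x [0.48 0.44 0.36 0.32] y [0.27 0.12 0.3  0.15]
3 [ 0.0247 -0.0664 -0.0296  0.3027  0.1115 -0.2536] step mm 26 deg 8.9 tcp [0.37 0.19 0.18] cz [0.17 0.13 0.21 0.17] x [0.5  0.43 0.38 0.32] y [0.23 0.09 0.27 0.13]
4 [ 0.0315 -0.0878 -0.0419  0.434   0.1481 -0.352 ] step mm 25 deg 9.6 tcp [0.37 0.17 0.17] cz [0.15 0.1  0.21 0.16] x [0.51 0.43 0.4  0.32] y [0.2  0.07 0.24 0.11]
5 [ 0.0382 -0.1065 -0.0541  0.5772  0.1807 -0.4513] step mm 23 deg 10.2 tcp [0.38 0.15 0.16] cz [0.14 0.07 0.21 0.14] x [0.51 0.42 0.41 0.32] y [0.17 0.06 0.21 0.1 ]
6 [ 0.0456 -0.122  -0.065   0.7301  0.2073 -0.5481] step mm 20 deg 10.5 tcp [0.39 0.13 0.15] cz [0.13 0.05 0.2
[... 2422 characters left out ...]
5 -0.1 ]
21 [ 0.2018 -0.4534 -0.0046  2.7344  0.0207 -0.9385] step mm 31 deg 4.7 tcp [ 0.54 -0.2   0.21] cz [0.17 0.15 0.23 0.21] x [0.66 0.62 0.54 0.51] y [-0.27 -0.11 -0.28 -0.13]
22 [ 0.1938 -0.4813 -0.0044  2.811   0.0052 -0.9222] step mm 28 deg 4.2 tcp [ 0.54 -0.23  0.21] cz [0.17 0.16 0.23 0.21] x [0.65 0.62 0.53 0.5 ] y [-0.3  -0.14 -0.31 -0.15]
23 [ 0.1848 -0.5057 -0.0051  2.8785 -0.0086 -0.9051] step mm 26 deg 3.7 tcp [ 0.53 -0.25  0.21] cz [0.17 0.16 0.22 0.22] x [0.64 0.61 0.52 0.5 ] y [-0.32 -0.16 -0.34 -0.18]
24 [ 0.1756 -0.526  -0.0061  2.9354 -0.0203 -0.8883] step mm 22 deg 3.1 tcp [ 0.52 -0.27  0.21] cz [0.17 0.17 0.22 0.22] x [0.63 0.61 0.51 0.49] y [-0.34 -0.18 -0.36 -0.2 ]
```

```bash
cat > plan2.py <<'E'
from h import *
o=r.get_obs(); p0=o['eef_pos'];R0=Ro.from_euler('xyz',o['tcp_rot']).as_matrix();jp=o['joint_pos']
J=np.load("J.npy");pb,Rb=p0,R0;rows=[]
for k,j in enumerate(J,1):
    p,R=fk(j);p=p+[0,0,.15*np.sin(np.pi*k/24)**.7]
    x,c=ik(p,R,jp);st=np.abs(x-jp).max();jp=x
    rows.append(rel(p,R,pb,Rb).round(3).tolist()); cc=corners(p,R)
    print(k,"%.0e"%c,x.round(2),"dj %.2f"%st,"minz %.2f"%cc[:,2].min())
    if k==12: pb,Rb=p,R
import json
print(json.dumps([a+[0.0] for a in rows[:12]]));print(json.dumps([a+[0.0] for a in rows[12:]]))
E
python3 plan2.py
```

```text
1 2e-20 [ 1.33 -0.06 -0.71  1.2  -1.3   0.33] dj 0.08 minz 0.21
2 2e-23 [ 1.26 -0.12 -0.68  1.21 -1.23  0.35] dj 0.07 minz 0.21
3 6e-26 [ 1.19 -0.17 -0.65  1.22 -1.15  0.37] dj 0.08 minz 0.20
4 8e-25 [ 1.1  -0.22 -0.63  1.2  -1.06  0.39] dj 0.09 minz 0.19
5 2e-24 [ 1.01 -0.26 -0.6   1.18 -0.97  0.41] dj 0.10 minz 0.18
6 1e-24 [ 0.91 -0.3  -0.58  1.16 -0.87  0.43] dj 0.10 minz 0.17
7 4e-25 [ 0.81 -0.34 -0.56  1.12 -0.76  0.46] dj 0.11 minz 0.16
8 4e-25 [ 0.7  -0.37 -0.55  1.08 -0.64  0.48] dj 0.11 minz 0.15
9 1e-24 [ 0.58 -0.4  -0.54  1.03 -0.53  0.51] dj 0.12 minz 0.15
10 4e-24 [ 0.46 -0.42 -0.53  0.98 -0.4   0.54] dj 0.12 minz 0.15
11 1e-23 [ 0.34 -0.43 -0.53  0.93 -0.28  0.57] dj 0.12 minz 0.16
12 2e-23 [ 0.22 -0.44 -0.53  0.87 -0.16  0.6 ] dj 0.12 minz 0.17
13 6e-24 [ 0.1  -0.44 -0.54  0.82 -0.03  0.63] dj 0.12 minz 0.18
14 2e-23 [-0.01 -0.44 -0.55  0.76  0.09  0.65] dj 0.12 minz 0.20
15 8e-23 [-0.13 -0.43 -0.57  0.71  0.21  0.68] dj 0.12 minz 0.21
16 1e-22 [-0.25 -0.42 -0.58  0.65  0.33  0.71] dj 0.12 minz 0.22
17 2e-22 [-0.36 -0.4  -0.61  0.59  0.44  0.73] dj 0.11 minz 0.23
18 1
[... 975 characters left out ...]
, 1.545, 0.227, -0.901, 0.0], [0.135, -0.194, 0.085, 1.7, 0.211, -0.937, 0.0]]
[[0.019, -0.019, 0.009, 0.125, -0.035, -0.07, 0.0], [0.036, -0.043, 0.016, 0.241, -0.072, -0.134, 0.0], [0.052, -0.069, 0.022, 0.348, -0.11, -0.191, 0.0], [0.063, -0.099, 0.024, 0.448, -0.148, -0.243, 0.0], [0.071, -0.131, 0.024, 0.541, -0.184, -0.291, 0.0], [0.076, -0.164, 0.02, 0.628, -0.218, -0.333, 0.0], [0.076, -0.197, 0.013, 0.709, -0.25, -0.372, 0.0], [0.073, -0.229, 0.002, 0.785, -0.28, -0.406, 0.0], [0.067, -0.26, -0.013, 0.855, -0.308, -0.437, 0.0], [0.059, -0.288, -0.031, 0.918, -0.335, -0.464, 0.0], [0.05, -0.312, -0.054, 0.974, -0.358, -0.486, 0.0], [0.041, -0.332, -0.091, 1.021, -0.379, -0.505, 0.0]]
```

>>> move_arm --pt "0.009 -0.02 0.028 0.084 0.035 -0.074 0.0" --pt "0.017 -0.043 0.04 0.185 0.073 -0.16 0.0" --pt "0.025 -0.066 0.047 0.303 0.112 -0.254 0.0" --pt "0.032 -0.088 0.05 0.434 0.148 -0.352 0.0" --pt "0.038 -0.106 0.052 0.577 0.181 -0.451 0.0" --pt "0.046 -0.122 0.053 0.73 0.207 -0.548 0.0" --pt "0.055 -0.135 0.054 0.89 0.227 -0.639 0.0" --pt "0.066 -0.145 0.057 1.054 0.238 -0.722 0.0" --pt "0.08 -0.155 0.061 1.22 0.242 -0.794 0.0" --pt "0.097 -0.165 0.068 1.385 0.238 -0.854 0.0" --pt "0.116 -0.178 0.076 1.545 0.227 -0.901 0.0" --pt "0.135 -0.194 0.085 1.7 0.211 -0.937 0.0"

```text
t: 14.32
eef_pos: [0.4784, 0.0611, 0.2995]
tcp_rot: [2.882, 0.571, 2.64]
ft_force: [0.2, 0.1, -1.5]
finger_gap: 0.028
```

>>> move_arm --pt "0.019 -0.019 0.009 0.125 -0.035 -0.07 0.0" --pt "0.036 -0.043 0.016 0.241 -0.072 -0.134 0.0" --pt "0.052 -0.069 0.022 0.348 -0.11 -0.191 0.0" --pt "0.063 -0.099 0.024 0.448 -0.148 -0.243 0.0" --pt "0.071 -0.131 0.024 0.541 -0.184 -0.291 0.0" --pt "0.076 -0.164 0.02 0.628 -0.218 -0.333 0.0" --pt "0.076 -0.197 0.013 0.709 -0.25 -0.372 0.0" --pt "0.073 -0.229 0.002 0.785 -0.28 -0.406 0.0" --pt "0.067 -0.26 -0.013 0.855 -0.308 -0.437 0.0" --pt "0.059 -0.288 -0.031 0.918 -0.335 -0.464 0.0" --pt "0.05 -0.312 -0.054 0.974 -0.358 -0.486 0.0" --pt "0.041 -0.332 -0.071 1.021 -0.379 -0.505 0.0"

```text
t: 15.82
eef_pos: [0.518, -0.271, 0.2262]
tcp_rot: [1.954, -0.049, 1.808]
ft_force: [0.6, 0.2, -1.7]
finger_gap: 0.025
```

```bash
cat > st.py <<'E'
from h import *
o=r.get_obs(); p0=o['eef_pos'];R0=Ro.from_euler('xyz',o['tcp_rot']).as_matrix();print(o['t'],o['joint_pos'].round(3),p0.round(4),"gap",o['finger_gap'].round(3),"f",o['ft_force'].round(2))
print("corners",corners(p0,R0).round(3).tolist())
f=lambda W,h:(h[...,0]>90)&(h[...,0]<125)&(h[...,1]>70)&(W[...,2]>.125)&(W[...,2]<.35)&(W[...,1]<-.1)&(W[...,1]>-.45)&(W[...,0]>.4)&(W[...,0]<.75)
for Q in fit_cover(f,pic="p8"):
    c,n,X,sz=plane_rect(Q);print("c",c.round(4),sz,"| in tool: c",(R0.T@(c-p0)).round(4),"n",(R0.T@n).round(3),"X",(R0.T@X).round(3))
for L in(.03,.01,0):
    p,R=place_pose(np.radians(22),lift=L);print(L,rel(p,R,p0,R0))
print("case axes in tool-shift: x",[np.cos(OY).round(3),np.sin(OY).round(3)],"n",R0[:,1].round(3),"d",R0[:,2].round(3))
E
python3 st.py
```

```text
Traceback (most recent call last):
  File "st.py", line 2, in <module>
    o=r.get_obs(); p0=o['eef_pos'];R0=Ro.from_euler('xyz',o['tcp_rot']).as_matrix();print(o['t'],o['joint_pos'].round(3),p0.round(4),"gap",o['finger_gap'].round(3),"f",o['ft_force'].round(2))
                                                                                                                                           ^^^^^^^^^^^^^^^^^^^^^
AttributeError: 'float' object has no attribute 'round'
```

```bash
sed -i "s/o\['finger_gap'\].round(3)/o['finger_gap']/" st.py; python3 st.py
```

```text
15.825 [-0.932 -0.144 -0.829  0.138  1.038  0.875] [ 0.518  -0.271   0.2262] gap 0.025094573182985244 f [ 0.64  0.18 -1.68]
corners [[0.627, -0.342, 0.186], [0.607, -0.184, 0.186], [0.507, -0.358, 0.235], [0.488, -0.199, 0.235]]
scene 2461 [ 0.5627 -0.2665  0.2093]
top 2977 [ 0.557  -0.2718  0.2095]
c [ 0.5591 -0.2708  0.2112] (0.13345010578632355, 0.16386465728282928) | in tool: c [-0.0102  0.0015  0.0425] n [0.    1.    0.002] X [-0.121 -0.002  0.993]
c [ 0.5585 -0.2725  0.2089] (0.13243818283081055, 0.16174104809761047) | in tool: c [-0.0118 -0.0009  0.0424] n [-0.006  1.     0.003] X [-0.124 -0.004  0.992]
0.03 [ 0.0007  0.0007 -0.0582 -0.0035 -0.0022  0.0033]
0.01 [ 0.0007  0.0007 -0.0782 -0.0035 -0.0022  0.0033]
0 [ 0.0007  0.0007 -0.0882 -0.0035 -0.0022  0.0033]
case axes in tool-shift: x [np.float64(0.992), np.float64(0.128)] n [0.374 0.043 0.927] d [ 0.897  0.236 -0.373]
```

>>> move_arm --pt "0 0.0015 -0.03 -0.0035 -0.002 0.003 0.0" --pt "0 0.0015 -0.055 -0.0035 -0.002 0.003 0.0" --pt "0 0.0015 -0.07 -0.0035 -0.002 0.003 0.0" --pt "0 0.0015 -0.08 -0.0035 -0.002 0.003 0.0" --pt "0 0.0015 -0.084 -0.0035 -0.002 0.003 0.0" --pt "0 0.0015 -0.084 -0.0035 -0.002 0.003 0.0"

```text
t: 16.68
eef_pos: [0.5192, -0.2685, 0.1449]
tcp_rot: [1.951, -0.042, 1.814]
ft_force: [-0.6, 1.0, -1.1]
finger_gap: 0.028
```

```bash
python3 st.py | head -3
python3 - <<'E'
from ov import *
overlay([(.5525,-.2705,.128,(0,0,255))],"pics/ov2.png")
E
```

```text
16.675 [-0.928 -0.025 -0.948 -0.104  1.038  0.871] [ 0.5192 -0.2685  0.1449] gap 0.028382715090074246 f [-0.61  0.99 -1.09]
corners [[0.629, -0.339, 0.105], [0.608, -0.181, 0.105], [0.509, -0.355, 0.154], [0.488, -0.196, 0.153]]
scene 1342 [ 0.538  -0.2682  0.1388]
```

View pics/ov2.png

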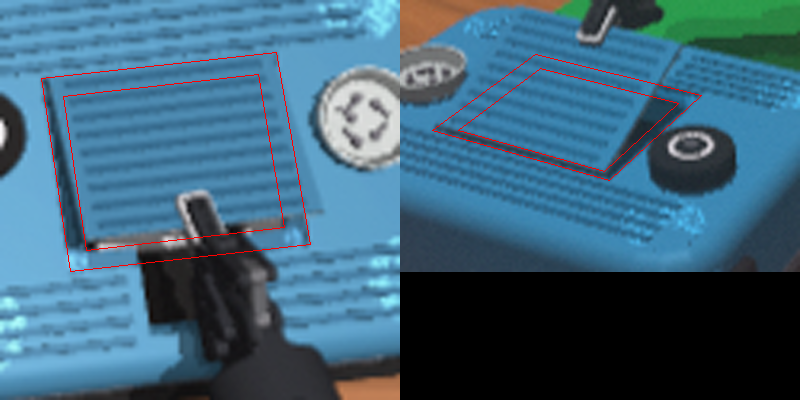

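The cover hangs blue side up inside the opening outline in both views; far edge (right view px 440,135–605,180) has even gaps to the walls. Now I'll lower it to touch the ledge.

>>> move_arm --pt "0 0 0 0 0 0 0.0" --pt "0 0 -0.002 0 0 0 0.0" --pt "0 0 -0.003 0 0 0 0.0" --pt "0 0 -0.004 0 0 0 0.0" --pt "0 0 -0.004 0 0 0 0.0"

```text
t: 17.5
eef_pos: [0.519, -0.2685, 0.1403]
tcp_rot: [1.951, -0.043, 1.814]
ft_force: [0.3, -0.2, -0.7]
finger_gap: 0.026
```

```bash
python3 st.py | head -2
```

```text
17.5 [-0.928 -0.017 -0.954 -0.117  1.038  0.872] [ 0.519  -0.2685  0.1403] gap 0.02627385617568443 f [ 0.27 -0.15 -0.7 ]
corners [[0.628, -0.339, 0.101], [0.608, -0.181, 0.1], [0.509, -0.355, 0.149], [0.488, -0.196, 0.149]]
```

>>> move_arm --pt "0 0 -0.001 0 0 0 0.0" --pt "0 0 -0.002 0 0 0 0.0" --pt "0 0 -0.003 0 0 0 0.0" --pt "0 0 -0.003 0 0 0 0.0" --pt "0 0 -0.003 0 0 0 0.0"

```text
t: 18.23
eef_pos: [0.5188, -0.2686, 0.1385]
tcp_rot: [1.949, -0.042, 1.815]
ft_force: [-10.7, -0.2, 4.3]
finger_gap: 0.026
```

```bash
python3 st.py | head -2
```

```text
18.225 [-0.929 -0.013 -0.957 -0.126  1.04   0.871] [ 0.5188 -0.2686  0.1385] gap 0.02561733321439666 f [-10.72  -0.24   4.25]
corners [[0.628, -0.339, 0.099], [0.608, -0.181, 0.098], [0.509, -0.355, 0.147], [0.488, -0.196, 0.147]]
```

>>> move_arm --pt "0 0 0.002 0 0 0 0.0" --pt "-0.003 0 0.002 0 0 0 0.0" --pt "-0.003 0 0 0 0 0 0.0" --pt "-0.003 0 -0.001 0 0 0 0.0" --pt "-0.003 0 -0.001 0 0 0 0.0"

```text
t: 18.95
eef_pos: [0.5162, -0.2686, 0.137]
tcp_rot: [1.95, -0.042, 1.815]
ft_force: [-1.4, -0.4, 2.3]
finger_gap: 0.033
```

```bash
python3 st.py | head -2
```

```text
18.95 [-0.934 -0.013 -0.959 -0.12   1.043  0.863] [ 0.5162 -0.2686  0.137 ] gap 0.032700026775249476 f [-1.38 -0.36  2.28]
corners [[0.626, -0.339, 0.097], [0.605, -0.181, 0.097], [0.506, -0.355, 0.146], [0.485, -0.196, 0.145]]
```

>>> move_arm --pt "0.001 0 0.002 0 0 0 0.008" --pt "0.002 0.0005 0.005 0 0 0 0.014" --pt "0.004 0.001 0.0075 0 0 0 0.02" --pt "0.0055 0.001 0.01 0 0 0 0.026" --pt "0.007 0.0015 0.0125 0 0 0 0.032" --pt "0.009 0.0015 0.015 0 0 0 0.038" --pt "0.0105 0.002 0.0175 0 0 0 0.044" --pt "0.0125 0.002 0.02 0 0 0 0.05" --pt "0.0145 0.0025 0.022 0 0 0 0.056" --pt "0.016 0.0025 0.023 0 0 0 0.06" --pt "0.016 0.0025 0.023 0 0 0 0.06" --grip_force 30

```text
t: 20.42
eef_pos: [0.5321, -0.266, 0.1596]
tcp_rot: [1.951, -0.042, 1.814]
ft_force: [-1.1, -0.7, -0.1]
finger_gap: 0.7
```

```bash
python3 st.py;  python3 - <<'E'
from ov import *
overlay([(.5525,-.2705,.128,(0,0,255))],"pics/ov3.png")
E
```

```text
20.425 [-0.9   -0.04  -0.929 -0.103  1.019  0.91 ] [ 0.5321 -0.266   0.1596] gap 0.7001191949308709 f [-1.14 -0.65 -0.13]
corners [[0.642, -0.337, 0.12], [0.621, -0.178, 0.119], [0.522, -0.352, 0.168], [0.501, -0.194, 0.168]]
scene 986 [ 0.5228 -0.2694  0.1347]
top 706 [ 0.5209 -0.2347  0.1364]
c [ 0.5225 -0.2727  0.1358] (0.06936147809028625, 0.16187720000743866) | in tool: c [-0.0053 -0.0259 -0.0014] n [ 0.003  0.999 -0.036] X [-0.125  0.036  0.991]
c [ 0.525  -0.237   0.1349] (0.06899239122867584, 0.08962297439575195) | in tool: c [ 0.0287 -0.024   0.0096] n [ 0.007  0.999 -0.036] X [-0.159  0.037  0.987]
0.03 [-0.0134 -0.0044  0.0084  0.0027  0.0017 -0.0027]
0.01 [-0.0134 -0.0044 -0.0116  0.0027  0.0017 -0.0027]
0 [-0.0134 -0.0044 -0.0216  0.0027  0.0017 -0.0027]
case axes in tool-shift: x [np.float64(0.992), np.float64(0.128)] n [0.37  0.051 0.928] d [ 0.897  0.239 -0.371]
```

View pics/ov3.png

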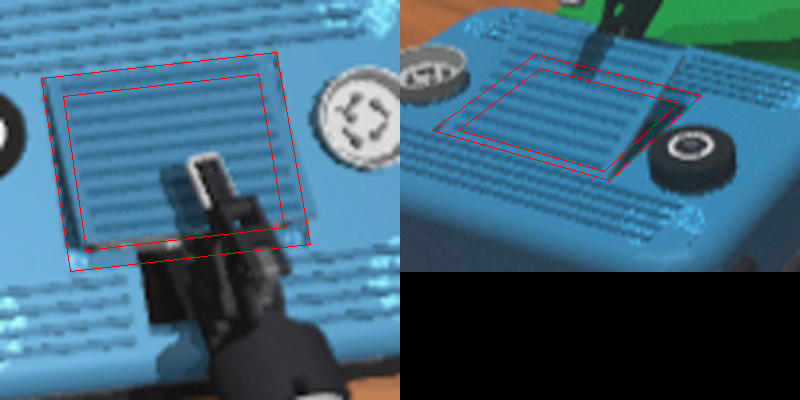

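The upper finger is clear above, and the cover now rests on the lower finger, its far edge on the ledge. I'll lower it gently now.

>>> move_arm --pt "-0.001 0 -0.005 0 0 0 0.06" --pt "-0.002 0 -0.01 0 0 0 0.06" --pt "-0.003 0 -0.015 0 0 0 0.06" --pt "-0.004 -0.0005 -0.02 0 0 0 0.06" --pt "-0.005 -0.0005 -0.025 0 0 0 0.06" --pt "-0.006 -0.001 -0.03 0 0 0 0.06" --pt "-0.006 -0.001 -0.03 0 0 0 0.06"

```text
t: 21.5
eef_pos: [0.527, -0.2673, 0.1317]
tcp_rot: [1.947, -0.039, 1.816]
ft_force: [3.6, 2.1, 6.6]
finger_gap: 0.702
```

```bash
sed -i 's/>.125)/>.104)/' st.py; python3 st.py
```

```text
21.5 [-0.913  0.009 -0.965 -0.177  1.031  0.893] [ 0.527  -0.2673  0.1317] gap 0.7023680255022579 f [3.62 2.14 6.61]
corners [[0.637, -0.338, 0.093], [0.616, -0.179, 0.092], [0.517, -0.354, 0.141], [0.496, -0.195, 0.14]]
scene 1433 [ 0.5346 -0.268   0.1108]
top 2143 [ 0.5446 -0.2687  0.1132]
c [ 0.5235 -0.2722  0.1126] (0.14301584661006927, 0.16418936848640442) | in tool: c [-0.0047 -0.0193  0.0027] n [ 0.026  0.969 -0.245] X [-0.135  0.246  0.96 ]
c [ 0.5531 -0.2695  0.1105] (0.125623881816864, 0.16151465475559235) | in tool: c [-0.0093 -0.0102  0.0307] n [ 0.026  0.969 -0.246] X [-0.11   0.247  0.963]
0.03 [-0.0083 -0.0031  0.0363  0.0046  0.006  -0.005 ]
0.01 [-0.0083 -0.0031  0.0163  0.0046  0.006  -0.005 ]
0 [-0.0083 -0.0031  0.0063  0.0046  0.006  -0.005 ]
case axes in tool-shift: x [np.float64(0.992), np.float64(0.128)] n [0.366 0.054 0.929] d [ 0.898  0.24  -0.368]
```

Run:
```python
from h import *
o=r.get_obs(); p0=o['eef_pos'];R0=Ro.from_euler('xyz',o['tcp_rot']).as_matrix()
P=[]
for n in("scene","top"): P.append(cloud(r.snapshot(n)).reshape(-1,3))
P=(np.vstack(P)-p0)@R0;P=P[~np.isnan(P[:,0])]
for s in range(-160,20,10):
    m=(P[:,2]>s/1e3)&(P[:,2]<s/1e3+.01)&(abs(P[:,0])<.06)&(P[:,1]>.012)&(P[:,1]<.12)
    if m.sum()>3: q=P[m];print(s,m.sum(),"ymax",np.percentile(q[:,1],[50,95]).round(3),"x",np.percentile(q[:,0],[3,97]).round(3))
```

```text
-160 188 ymax [0.033 0.04 ] x [-0.027  0.034]
-150 179 ymax [0.034 0.039] x [-0.027  0.034]
-140 178 ymax [0.033 0.039] x [-0.028  0.033]
-130 116 ymax [0.032 0.04 ] x [-0.012  0.033]
-120 89 ymax [0.037 0.044] x [-0.009  0.012]
-110 162 ymax [0.05 0.07] x [-0.012  0.018]
-100 155 ymax [0.051 0.069] x [-0.012  0.019]
-90 149 ymax [0.062 0.068] x [-0.01   0.017]
-80 131 ymax [0.059 0.067] x [-0.011  0.017]
-70 105 ymax [0.055 0.065] x [-0.011  0.016]
-60 104 ymax [0.06  0.063] x [-0.012  0.013]
-50 81 ymax [0.045 0.06 ] x [-0.011  0.013]
-40 64 ymax [0.042 0.047] x [-0.008  0.011]
-30 69 ymax [0.042 0.046] x [-0.008  0.011]
-20 66 ymax [0.041 0.046] x [-0.011  0.011]
-10 44 ymax [0.036 0.04 ] x [-0.01  0.01]
```

```bash
cat > fin.py <<'E'
from h import *
import json
o=r.get_obs();R0=Ro.from_euler('xyz',[1.951,-.042,1.814]).as_matrix();p0=np.array([.5261,-.267,.1296]);jp=o['joint_pos']
ax=np.array([-np.sin(OY),np.cos(OY),0]);Xc=np.array([np.cos(OY),np.sin(OY),0])
pm=o['eef_pos'];E=pm-.030*R0[:,2]-.0305*R0[:,1];print("E",E,"X",(E-OP)@Xc)
rows=[]
def add(dphi,se,dE):
    global jp
    R=Ro.from_rotvec(ax*np.radians(dphi)).as_matrix()@R0;p=E+dE+se*R[:,2]+.0305*R[:,1]
    jp,c=ik(p,R,jp);rows.append(rel(p,R,p0,R0).round(4).tolist()+[.06])
    kn=[(p-s*R[:,2]-k*R[:,1]) for s,k in((.05,.06),(.06,.064),(.08,.068),(.11,.07))]
    print(dphi,se,p.round(3),jp.round(2),"%.0e"%c,"knuckle X,z",[(round(float((q-OP)@Xc),3),round(float(q[2]),3)) for q in kn])
add(0,.030,[0,0,.003])
for t in np.linspace(0,1,7)[1:]: add(24*t,.030-.014*t,np.array([0,0,.003]))
for z in(-.003,-.008,-.013,-.018,-.021): add(24,.016,np.array([0,0,z])-.001*Xc)
print(json.dumps(rows))
E
python3 fin.py
```

```text
E [ 0.48882452 -0.27604612  0.11444917] X -0.06386253079807266
0 0.03 [ 0.527 -0.267  0.135] [-0.91  0.   -0.96 -0.16  1.03  0.9 ] 3e-23 knuckle X,z [(-0.093, 0.097), (-0.104, 0.097), (-0.124, 0.101), (-0.152, 0.11)]
4.0 0.027666666666666666 [ 0.526 -0.268  0.133] [-0.9  -0.02 -0.9  -0.    0.97  0.84] 4e-25 knuckle X,z [(-0.097, 0.101), (-0.107, 0.101), (-0.127, 0.106), (-0.155, 0.118)]
8.0 0.025333333333333333 [ 0.525 -0.268  0.131] [-0.88 -0.03 -0.85  0.13  0.92  0.8 ] 2e-26 knuckle X,z [(-0.1, 0.104), (-0.11, 0.106), (-0.13, 0.112), (-0.156, 0.125)]
12.0 0.023 [ 0.524 -0.269  0.13 ] [-0.86 -0.03 -0.8   0.24  0.86  0.77] 8e-28 knuckle X,z [(-0.103, 0.108), (-0.113, 0.11), (-0.132, 0.118), (-0.158, 0.133)]
16.0 0.020666666666666667 [ 0.523 -0.269  0.129] [-0.84 -0.03 -0.75  0.35  0.8   0.76] 3e-29 knuckle X,z [(-0.105, 0.112), (-0.115, 0.115), (-0.133, 0.124), (-0.158, 0.141)]
20.0 0.018333333333333333 [ 0.522 -0.269  0.128] [-0.82 -0.03 -0.69  0.44  0.74  0.74] 5e-30 knuckle X,z [(-0.107, 0.116), (-0.117, 0.12), (-0.134, 0.13), (-0.158, 0.149)]
24.0 0.016 [ 0.521 -0.27   0.127] [-0
[... 869 characters left out ...]
6, 0.113), (-0.158, 0.133)]
[[0.0009, -0.0003, 0.005, 0.0, 0.0, 0.0, 0.06], [-0.0, -0.0007, 0.0033, -0.0089, 0.0692, 0.0, 0.06], [-0.001, -0.0011, 0.0017, -0.0178, 0.1385, -0.0, 0.06], [-0.002, -0.0015, 0.0004, -0.0267, 0.2077, 0.0, 0.06], [-0.003, -0.002, -0.0007, -0.0356, 0.277, -0.0, 0.06], [-0.0039, -0.0024, -0.0016, -0.0446, 0.3462, -0.0, 0.06], [-0.0049, -0.0028, -0.0023, -0.0535, 0.4155, -0.0, 0.06], [-0.0059, -0.0029, -0.0083, -0.0535, 0.4155, -0.0, 0.06], [-0.0059, -0.0029, -0.0133, -0.0535, 0.4155, -0.0, 0.06], [-0.0059, -0.0029, -0.0183, -0.0535, 0.4155, -0.0, 0.06], [-0.0059, -0.0029, -0.0233, -0.0535, 0.4155, -0.0, 0.06], [-0.0059, -0.0029, -0.0263, -0.0535, 0.4155, -0.0, 0.06]]
```

>>> move_arm --pt "0.0009 -0.0003 0.005 0 0 0 0.06" --pt "0 -0.0007 0.0033 -0.009 0.069 0 0.06" --pt "-0.001 -0.0011 0.0017 -0.018 0.138 0 0.06" --pt "-0.002 -0.0015 0.0004 -0.027 0.208 0 0.06" --pt "-0.003 -0.002 -0.0007 -0.036 0.277 0 0.06" --pt "-0.004 -0.0024 -0.0016 -0.045 0.346 0 0.06" --pt "-0.005 -0.0028 -0.0023 -0.0535 0.4155 0 0.06" --pt "-0.006 -0.0029 -0.0083 -0.0535 0.4155 0 0.06" --pt "-0.006 -0.0029 -0.0133 -0.0535 0.4155 0 0.06" --pt "-0.006 -0.0029 -0.0163 -0.0535 0.4155 0 0.06" --pt "-0.006 -0.0029 -0.0163 -0.0535 0.4155 0 0.06"

```text
t: 23.08
eef_pos: [0.5194, -0.2696, 0.1122]
tcp_rot: [2.369, -0.087, 1.786]
ft_force: [-0.4, 0.6, -0.6]
finger_gap: 0.7
```

```bash
cat > pl.py <<'E'
from h import *
o=r.get_obs();print(o['t'],o['eef_pos'].round(4),o['finger_gap'],o['ft_force'].round(2))
Xc=np.array([np.cos(OY),np.sin(OY)]);Yc=np.array([-Xc[1],Xc[0]])
for n in("scene","top"):
    W=cloud(r.snapshot(n)).reshape(-1,3);W=W[~np.isnan(W[:,0])];a=(W[:,:2]-OP[:2])@Xc;b=(W[:,:2]-OP[:2])@Yc
    for y in(-65,-45,45,65):
        print(n,y,[(x,round(1e3*float(np.median(W[m][:,2])),1)) for x in(-90,-60,-50,-30,0,30,55,85) if (m:=(abs(a-x/1e3)<.008)&(abs(b-y/1e3)<.008)&(W[:,2]<.2)).sum()>3])
E
python3 pl.py
```

```text
23.075 [ 0.5194 -0.2696  0.1122] 0.7002820255625674 [-0.35  0.6  -0.64]
scene -65 [(-60, 103.0), (-50, 102.7), (-30, 102.0), (0, 101.1), (30, 100.4), (55, 99.9), (85, 99.5)]
scene -45 [(-60, 103.1), (-50, 102.5), (-30, 102.5), (0, 101.0), (30, 100.1), (55, 99.7), (85, 99.8)]
scene 45 [(-90, 98.9), (-60, 102.8), (-50, 102.3), (-30, 102.1), (0, 101.7), (30, 100.0), (55, 99.4), (85, 99.0)]
scene 65 [(-90, 99.0), (-60, 102.7), (-50, 102.7), (-30, 102.0), (0, 101.2), (30, 100.4), (55, 99.5), (85, 99.0)]
top -65 [(-90, 101.0), (-60, 103.6), (-50, 105.4), (-30, 105.1), (0, 104.0), (30, 102.2), (55, 101.5), (85, 101.1)]
top -45 [(0, 103.2), (30, 102.0), (55, 101.5), (85, 101.1)]
top 45 [(-90, 100.7), (-60, 103.2), (-50, 104.4), (-30, 103.9), (0, 103.7), (30, 102.3), (55, 101.6), (85, 100.5)]
top 65 [(-90, 100.9), (-60, 103.7), (-50, 105.2), (-30, 104.4), (0, 102.5), (30, 101.4), (55, 101.5), (85, 100.8)]
```

>>> move_arm --pt "0 0 -0.002 0 0 0 0.06" --pt "0 0 -0.004 0 0 0 0.06" --pt "0 0 -0.006 0 0 0 0.06" --pt "0 0 -0.007 0 0 0 0.06" --pt "0 0 -0.007 0 0 0 0.06"

```text
t: 23.8
eef_pos: [0.5203, -0.27, 0.1065]
tcp_rot: [2.368, -0.085, 1.787]
ft_force: [0.3, -0.0, -0.0]
finger_gap: 0.699
```

```bash
python3 pl.py
```

```text
23.8 [ 0.5203 -0.27    0.1065] 0.6991412351650993 [ 0.27 -0.05 -0.03]
scene -65 [(-90, 99.2), (-60, 98.7), (-50, 98.7), (-30, 99.5), (0, 99.0), (30, 99.1), (55, 99.0), (85, 99.3)]
scene -45 [(-60, 98.1), (-50, 99.0), (-30, 98.9), (0, 99.2), (30, 99.1), (55, 99.5), (85, 99.5)]
scene 45 [(-90, 98.7), (-60, 98.7), (-50, 99.0), (-30, 99.4), (0, 99.1), (30, 99.2), (55, 99.2), (85, 99.7)]
scene 65 [(-90, 99.6), (-60, 99.2), (-50, 99.3), (-30, 99.1), (0, 98.9), (30, 99.3), (55, 98.8), (85, 99.4)]
top -65 [(-90, 101.8), (-60, 98.2), (-50, 100.9), (-30, 101.2), (0, 101.3), (30, 101.0), (55, 100.2), (85, 101.9)]
top -45 [(-60, 98.8), (-30, 103.0), (0, 100.4), (30, 100.7), (55, 101.6), (85, 101.0)]
top 45 [(-90, 100.0), (-60, 100.7), (-50, 101.5), (-30, 100.4), (0, 100.2), (30, 101.0), (55, 100.3), (85, 100.5)]
top 65 [(-90, 101.0), (-60, 99.0), (-50, 101.2), (-30, 101.0), (0, 100.5), (30, 100.7), (55, 100.9), (85, 101.0)]
```

Flat and flush with the case back in both cameras. I'll withdraw along the finger axis, then up and away.

>>> move_arm --pt "0 0 -0.001 0 0 0 0.06" --pt "-0.0067 -0.0021 0.006 0 0 0 0.06" --pt "-0.0134 -0.0042 0.013 0 0 0 0.06" --pt "-0.02 -0.0063 0.02 0 0 0 0.06" --pt "-0.0268 -0.0084 0.0275 0 0 0 0.06" --pt "-0.0335 -0.0105 0.036 0 0 0 0.06" --pt "-0.055 -0.017 0.07 0 0 0 0.06" --pt "-0.08 -0.02 0.11 0 0 0 0.06" --pt "-0.12 -0.02 0.15 0 0 0 0.06" --pt "-0.16 -0.01 0.18 0 0 0 0.06" --pt "-0.19 0.02 0.2 0 0 0 0.06" --pt "-0.19 0.02 0.2 0 0 0 0.06"

```text
t: 25.4
eef_pos: [0.3288, -0.2496, 0.3087]
tcp_rot: [2.368, -0.082, 1.785]
ft_force: [-0.1, -1.2, 0.3]
finger_gap: 0.703
```

```bash
python3 pl.py
python3 - <<'E'
from ov import *
overlay([(.5525,-.2705,.128,(0,0,255))],"pics/ov4.png")
s=r.snapshot("top")
for k in("dish_mid","wheel_mid","tin_mid"):
    for d in r.place_of("top",k)[:1]: print(k,world(d["centre"],s).round(4),d["p"])
I=cv2.imread("pics/ov4.png")
a=cv2.resize(s["color"][180:285,375:480],None,fx=3.8,fy=3.8,interpolation=cv2.INTER_CUBIC)
s=r.snapshot("scene");b=cv2.resize(s["color"][115:200,185:310],(400,272),interpolation=cv2.INTER_CUBIC)
cv2.imwrite("pics/fin.png",np.hstack([a,cv2.copyMakeBorder(b,0,a.shape[0]-272,0,0,0)]))
E
```

```text
25.4 [ 0.3288 -0.2496  0.3087] 0.7030188931098234 [-0.1  -1.18  0.27]
scene -65 [(-90, 99.6), (-60, 99.0), (-50, 99.3), (-30, 99.2), (0, 99.3), (30, 99.5), (55, 99.1), (85, 99.6)]
scene -45 [(-90, 99.5), (-60, 98.8), (-50, 99.2), (-30, 99.4), (0, 99.1), (30, 99.3), (55, 99.6), (85, 99.4)]
scene 45 [(-90, 99.4), (-60, 98.4), (-50, 98.6), (-30, 99.5), (0, 99.3), (30, 99.1), (55, 99.4), (85, 99.6)]
scene 65 [(-90, 99.1), (-60, 99.0), (-50, 98.7), (-30, 99.1), (0, 99.1), (30, 99.1), (55, 99.2), (85, 99.8)]
top -65 [(-90, 101.0), (-60, 98.3), (-50, 100.7), (-30, 101.5), (0, 101.1), (30, 100.7), (55, 100.8), (85, 101.0)]
top -45 [(-90, 97.8), (-60, 93.6), (-50, 100.6), (-30, 101.0), (0, 100.8), (30, 100.5), (55, 101.1), (85, 101.5)]
top 45 [(-90, 100.6), (-60, 99.9), (-50, 100.4), (-30, 101.3), (0, 100.7), (30, 101.3), (55, 100.7), (85, 101.6)]
top 65 [(-90, 101.2), (-60, 99.9), (-50, 101.4), (-30, 100.8), (0, 100.4), (30, 100.4), (55, 101.4), (85, 100.5)]
dish_mid [ 0.5843 -0.4011  0.1118] 0.81
wheel_mid [ 0.5621 -0.134   0.114 ] 0.88
tin_mid [ 0.7639 -0.059   0.0578] 0.55
```

View pics/fin.png

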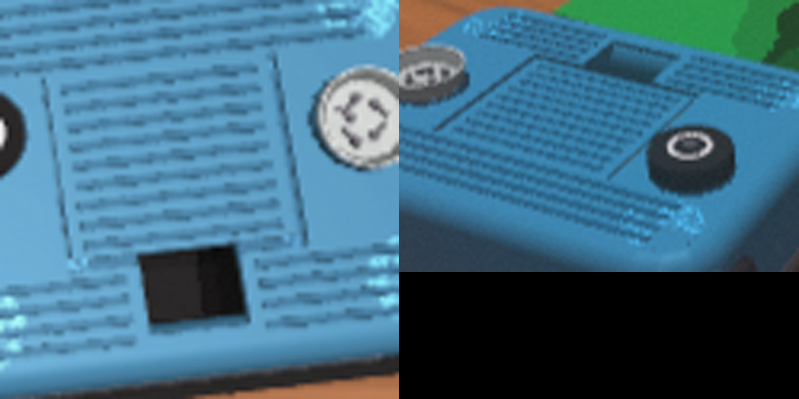

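The cover lies blue side up and flush in the opening, with even side gaps (left view px ~45–70 and ~275–300); it sits slightly toward the far wall. Dish and wheel are untouched. Handing in.

```bash
python3 -c "
from bench import r
print(r.hand_in())"
```

```text
the job is handed in; nothing more can be done
None
```

The cover is now blue side up in the opening in the case's back, and the job is handed in. I stopped moving at about 25.4 s of the 64 s allowed.

- **Slide:** I pushed the cover squarely from its far edge until about 42 mm, a third of it, overhung the slab's near edge.
- **Grip and turn:** I gripped the flat border there, lifted it and turned it over in the air.
- **Laying in:** I set its far edge on the ledge, then let the near edge down on the lower finger through the thumb cut-out. After that I withdrew the finger along its own axis.

Final checks, with the arm clear:
- **Flatness:** in the scene camera, heights over the cover and the surrounding back agree within about 1 mm. The top camera agrees to about 1.5 mm, except close to the near edge, where its readings mix with the gap and the cut-out.
- **Side gaps:** they look even, but the cover appears to sit slightly toward the far wall of the opening. I left it there.
- **Other items:** the dish, tin and wheel read within about 4 mm of their starting positions, which is the network's own error. In the last picture the dish and wheel look undisturbed; the tin was outside it.

Two light contacts happened on the way:
- **Far wall:** the cover's far edge touched the opening's far wall at about 11 N, so I backed off 3 mm.
- **Finger knuckle:** while lowering, I felt about 8 N, most likely a finger knuckle touching the rim of the cut-out. I tilted the gripper more steeply before going on.

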